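# Seat the rolling pin's axle in both spring slots of its rack

### The job

Put the rolling pin away in its rack on the pantry shelf: pick it up, lower the bare steel necks of its axle into the two slots together, keeping it level, and press it in until both necks sit fully home on the slot bottoms. Press firmly enough to beat the spring jaws but do not ram it down, then let go, leaving everything else on the shelf as it stands.

Things in the scene. Friction and masses are not known exactly. Their poses are not given: they have to be found in the camera images.
- rack: Bamboo rolling-pin rack, screwed down level on two packing strips that raise it 0 to 12 mm above the shelf. Base board 104 x 244 x 12 mm (x, y, z); origin: centre of its underside. Two uprights, 9 mm thick (y), 60 mm wide (x), 100 mm tall, mid-planes at y = +108 and -108 mm, each with a slot open at the top. Slot floors at z = 62 mm: a fully home 10 mm neck has its axis at x = 0, z = 67 mm.
- jaw_a (a joint): One of two grey spring jaws facing each other in the +y slot, the one on its +x side; slides outward (rack +x) 0 to 8 mm, 0 at rest, about 3 mm with a neck home. The two resting faces slope from 1 mm off the slot's middle (x = 0) at z = 63 to 6 mm off at z = 92, then flare to 13.5 mm off at z = 100. They squeeze a home neck with about 7.5 N from each side.
- jaw_b (a joint): The same in the -y slot, softer: about 5.5 N, so the ends do not resist alike. The pin does not drop in by itself; the jaws hold it wherever it is left, their drag growing down to the slot floor. Pushing the pin fully home from above takes about 13 to 24 N. Contact force of pin on rack, the jaws' squeeze (about 30 N in all) included, must stay under 48 N.
- pin: Wooden rolling pin, about 0.4 to 0.6 kg, lying on the shelf. Origin: middle of its axis (23 mm above the shelf as it lies); its y axis runs along it. Barrel 46 mm in diameter, 204 mm long (y = -102 to +102). Beyond each barrel end a bare steel neck of the axle, 10 mm in diameter, 12 mm long (y = 102 to 114), then a wooden handle 27 mm thick, 80 mm long (to y = 194). Both ends are alike: it may lie in the rack either way round.
- neck_a (a point): Middle of the pin's neck at its +y end, on the axis, 108 mm from the pin's origin.
- neck_b (a point): Middle of the pin's neck at its -y end, on the axis, 108 mm from the pin's origin.
- canister: White ceramic canister with bamboo lid and knob, 106 mm in diameter, 163 mm tall; origin under its centre. Leave alone.
- container0: Lowest of three stacked yellow plastic snap-lid containers, each 128 x 168 x 62 mm (x, y, z); origin under its centre. Leave alone.
- container1: Middle yellow container of the stack. Leave alone.
- container2: Top yellow container of the stack (its top is 186 mm above the shelf). Leave alone.
- scoop: Stainless scoop lying open side up, bowl 75 mm long and 48 mm wide (x = 0 to 75 mm), 25 mm high, handle to x = -90 mm; origin under the back of the bowl. Leave alone.
- shaker: Closed glass salt shaker with steel cap, 46 mm in diameter, 89 mm tall; origin under its centre. Fragile, leave alone.
- jar: Closed glass jar of beans, 90 mm in diameter, 124 mm tall; origin under its centre. Leave alone.
- can: Food can in plain paper, 75 mm in diameter, 108 mm tall; origin under its centre. Leave alone.
- tin: Flat fish tin, 60 x 100 x 26 mm; origin under its centre. Leave alone.

How it is judged:
By the outcome, as a careful person would: the job done as asked, in the order asked, and still so for the second after the job is handed in, with the robot touching nothing.
It also fails if it takes over 64 s, if anything falls off the work surface, if the arm or the gripper's body presses on something with over 40 N, if the wrist force passes 120 N, or if a joint passes its speed limit or range.

### The arm

A 6-joint arm with a two-finger parallel gripper is mounted at the origin on the work surface. World frame = base frame: x ahead of the robot, y to its left, z up, the work surface at z = 0. Lengths are in m, angles in rad, forces in N, time in s.
With the tool pointing down it reaches from about 0.425 to 0.95 m from the base axis. Payload 3.5 kg.
Tool frame: the origin (TCP) lies midway between the tips of the shut fingers; the grasp point (between the pads) lies 19 mm behind it; z points along the fingers, x is the direction in which the jaws open and shut, and the axes are right-handed (so a half turn about z gives the same grasp; the last joint's range is limited). The gripper opens to 85 mm and grips with 20 to 120 N. Pads are 22 mm wide; open, the fingers measure 114 mm over their backs; the gripper's body (76 mm by 85 mm) begins 54 mm behind the grasp point. The pads swing forward as they close: fully open they stand 13 mm farther back than shut.
Start: joints at [-1.431, 0.286, 1.577, -0, 1.279, -0.15], TCP at [0.193, -0.647, 0.231] pointing down, gripper open.
Joint ranges: [-2.77, 2.77], [-0.9, 2.22], [0.21, 2.48], [-1.53, 4.67], [0.24, 2.81], [-2.84, 2.84]. Speed limits (rad/s): [2.79, 2.79, 3.14, 3.14, 3.14, 3.14].

### API

Orientations are given as a unit quaternion [x, y, z, w].
In Python, from plant import readout, optics, ctrl gives the robot as it stands. The module is installed in compiled form; this text tells all that it offers.
- The arm moves only by the shell command python3 -m crank 'ROWS' [OPENING] [FORCE]. ROWS is text: rows parted by semicolons, each of 6 numbers parted by spaces: the shift along the tool's x, y, z in mm, then the turn, a rotation vector about the tool's x, y, z in rad. In form: dx dy dz ax ay az; .... A call has 1 to 5 rows; each row shifts and turns the commanded pose from where the row before left it, along the tool's axes as they then stand; what a row does not reach is not made up. A row lasts 1/8 s, in which the tool goes at most 62.5 mm and 10.7 degrees, less where a joint would pass 70% of its speed; a pose out of reach is approached as far as the arm can. A call is refused whole if a number of a shift passes 62.5 or a number of a turn 0.188, either way. A call with a gripper value outside its range is refused whole. OPENING is the opening, from -1 (shut) to 1 (fully open), set as the call begins (- or left out, the last holds). The fingers move at their own pace and stop on an object; FORCE is the grip in N (left out, the last holds). Time passes only in rows, so rows that do not move let the fingers close. It gives the time, the measured TCP pose, the force and the opening at its end, in the units of the state.
- readout.get_state(): the state, without advancing time (a new reading comes with each control period).
- optics.read_camera(name): name is "side" or "top" or "wrist"; returns the picture (420x560x3 uint8, red, green, blue); there is no depth.
- optics.calibration(name): a dict with "mtx" (3x3 intrinsics, pixels), "rvec" (rotation vector, rad) and "tvec" (3), from world to camera coordinates, as OpenCV has them; the wrist camera has in their place "tool_from_camera" (4x4, takes a point from camera to tool coordinates, whose origin is the TCP and whose axes are the tool frame's). Camera axes: x right, y down, z forward; pixel columns grow to the right and rows downward; lengths in m; the calibration is good to about 2 mm. A picture is of the moment at which its call begins: read the wrist's pose just before it. calibration takes no time and is no camera call.
- ctrl.sign_off(): hands the job in, once; it reports no verdict.
Trained networks look in the newest picture that a camera, given by its name, has taken for a name from the list of things; names that differ only in an ending like _2 or _b are one class to them, and where a whole thing is asked for, a point or a joint stands for the part that bears it (a point fixed in the world has none). Each returns a list of dicts, best first, with "p" (0 to 1); they miss things now and then, are a little off and sometimes report something else, mostly with a low value. They report only what shows in the picture. A call takes as long as a camera call.
- optics.recognise(camera, thing): "xy" ([column, row] as shares, 0 to 1, of the picture: columns of its width, rows of its height, amid what is visible of it).
The state is a dict: "time": time; "qpos": joint angles; "dq": joint speeds; "joint_efforts": joint torques, N m; "eef_pos": TCP position; "tcp_rot": TCP orientation; "contact_force": force on the tool from outside, world axes, zero at the start; "wrist_torque": the same for the moment, N m; "opening": opening from 0.0 (shut) to 1.0 (fully open).
Only numpy, scipy, OpenCV 4.12 (cv2) and the standard library are available. Lean on these libraries where they do the work, as an engineer would, in place of code of your own. Each camera call takes 0.05 s, during which the arm holds its last target.

## Working session

There is one attempt and no reset: what is moved stays moved. The work goes in short steps, Python scripts to look and compute and a shell command to move; the robot and the scene stay as the last step left them, time stands still between calls to the robot, and variables do not carry over. Pictures are saved under pics/ and viewed, and the job is handed in when it is done.

```bash
mkdir -p pics
python3 - <<'E'
from plant import readout, optics
import cv2
print(readout.get_state())
for n in ["top","side","wrist"]:
    im=optics.read_camera(n); cv2.imwrite(f"pics/{n}0.png",im[:,:,::-1])
    print(n,optics.calibration(n))
E
```

```text
{'time': 0.0, 'qpos': array([-1.43097129e+00,  2.87173404e-01,  1.57814632e+00, -1.02462331e-05,
        1.27862493e+00, -1.50019407e-01]), 'dq': array([-1.39758838e-03,  1.37354014e-04, -3.40855414e-05, -5.74680193e-04,
        1.32552251e-03,  1.39951035e-04]), 'joint_efforts': array([ 6.33686886e-04, -4.05981088e+01, -2.92625159e+01, -8.54804603e-05,
        5.92424491e-03,  1.11855289e-05]), 'eef_pos': array([ 0.1928389 , -0.64618935,  0.22995864]), 'tcp_rot': array([ 0.80181177, -0.59757552, -0.0008308 , -0.00083234]), 'contact_force': array([-0.61738023, -0.42115367,  0.32642183]), 'wrist_torque': array([ 0.00670876, -0.01608049,  0.0076089 ]), 'opening': 0.9988686446377273}
top {'mtx': array([[421.53758422,   0.        , 284.25062486],
       [  0.        , 421.53758422, 209.98077919],
       [  0.        ,   0.        ,   1.        ]]), 'rvec': array([ 2.23074235, -2.18169118,  0.07328001]), 'tvec': array([-0.02742218,  0.53467669,  1.60083749])}
side {'mtx': array([[435.90544312,   0.        , 279.2237852 ],
       [  0.        , 435.90544312, 212.00214149],
       [  0.        ,   0.        ,   1.        ]]), 'rvec': array([ 0.82504174, -2.3997448 ,  1.26955267]), 'tvec': array([0.43117278, 0.28899618, 1.09866226])}
wrist {'mtx': array([[362.71945931,   0.        , 282.77738996],
       [  0.        , 362.71945931, 212.35372574],
       [  0.        ,   0.        ,   1.        ]]), 'tool_from_camera': array([[ 9.99999963e-01,  2.73703881e-04,  2.03369763e-06,
        -1.14683045e-04],
       [-2.59704663e-04,  9.46453866e-01,  3.22838988e-01,
        -8.45237745e-02],
       [ 8.64374830e-05, -3.22838977e-01,  9.46453901e-01,
        -1.43709758e-01],
       [ 0.00000000e+00,  0.00000000e+00,  0.00000000e+00,
         1.00000000e+00]])}
```

View pics/top0.png

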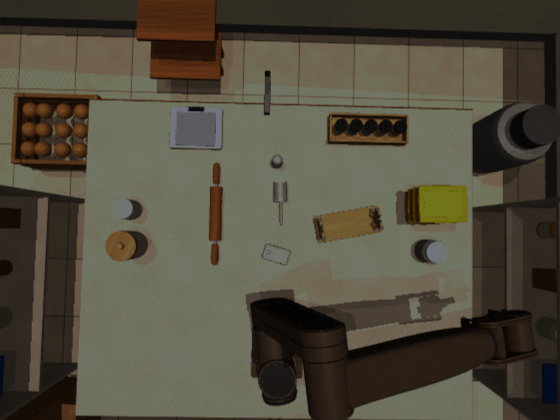

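View pics/side0.png

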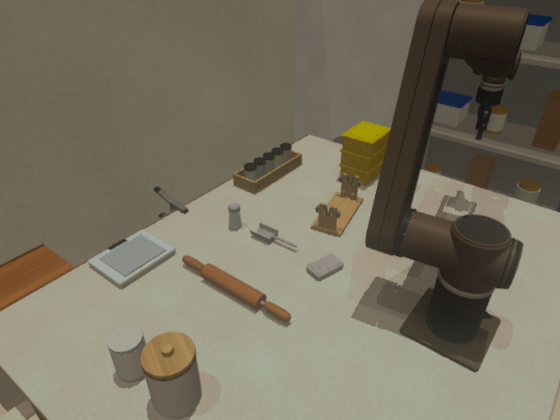

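View pics/wrist0.png

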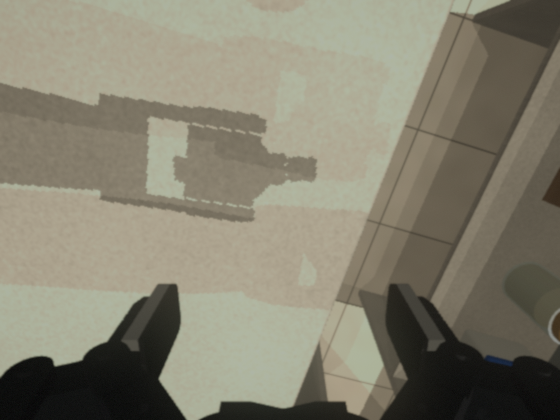

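```bash
cat > h.py <<'E'
from plant import readout, optics
import numpy as np, cv2
from scipy.spatial.transform import Rotation as R
def cam(name,st=None):
    c=optics.calibration(name)
    if name=="wrist":
        st=st or readout.get_state()
        T=np.eye(4);T[:3,:3]=R.from_quat(st["tcp_rot"]).as_matrix();T[:3,3]=st["eef_pos"]
        W=T@c["tool_from_camera"]
        return c["mtx"],W[:3,:3],W[:3,3]
    Rm=cv2.Rodrigues(c["rvec"])[0]
    return c["mtx"],Rm.T,-Rm.T@c["tvec"]
def bp(C,uv,z):
    K,Rw,o=C; d=Rw@np.linalg.inv(K)@np.array([uv[0],uv[1],1.]); return o+d*(z-o[2])/d[2]
def proj(C,P):
    K,Rw,o=C; p=K@(Rw.T@(np.asarray(P)-o)); return p[:2]/p[2]
def snap(name,fn):
    st=readout.get_state(); im=optics.read_camera(name); cv2.imwrite(fn,im[:,:,::-1]); return im,cam(name,st)
E
python3 - <<'E'
from h import *
C=cam("top");print(C[2])
for n,uv,z in [("pin top end",(216.5,164),.023),("pin bot end",(214.5,264),.023),("pin c",(215.5,213.5),.023),("rackL",(321,228),.1),("rackR",(376,218),.1)]:
    print(n,bp(C,uv,z).round(3))
for t in ["pin","neck_a","rack","jaw_a","container2","scoop","tin","shaker"]:
    for cn in ["top","side"]:
        r=optics.recognise(cn,t); print(t,cn,[(np.round(np.array(d["xy"])*[560,420],1).tolist(),round(d["p"],2)) for d in r[:3]])
E
python3 - <<'E'
import cv2
im=cv2.imread('pics/top0.png')
cv2.imwrite('pics/top0z.png',cv2.resize(im[150:280,190:480],None,fx=2.75,fy=2.75,interpolation=cv2.INTER_CUBIC))
E
```

```text
[0.4578993  0.01381819 1.62463814]
pin top end [0.704 0.247 0.023]
pin bot end [0.325 0.243 0.023]
pin c [0.515 0.245 0.023]
rackL [ 0.469 -0.148  0.1  ]
rackR [ 0.509 -0.348  0.1  ]
pin top [([214.6, 212.5], 0.78), ([431.1, 249.1], 0.57)]
pin side [([234.9, 290.0], 0.63)]
neck_a top [([213.1, 211.7], 0.59)]
neck_a side [([234.6, 288.1], 0.77)]
rack top [([347.6, 222.9], 0.7)]
rack side [([170.7, 372.9], 0.7), ([341.6, 209.3], 0.58)]
jaw_a top []
jaw_a side [([364.4, 138.0], 0.28)]
container2 top [([437.9, 204.9], 0.96), ([412.1, 208.6], 0.73), ([122.7, 246.6], 0.53)]
container2 side [([363.5, 160.0], 0.92), ([362.6, 171.6], 0.73), ([366.7, 137.4], 0.61)]
scoop top [([278.4, 192.8], 0.62)]
scoop side [([268.7, 233.8], 0.82)]
tin top [([273.7, 256.2], 0.6)]
tin side [([326.8, 267.4], 0.62)]
shaker top []
shaker side [([232.5, 218.7], 0.8)]
```

View pics/top0z.png

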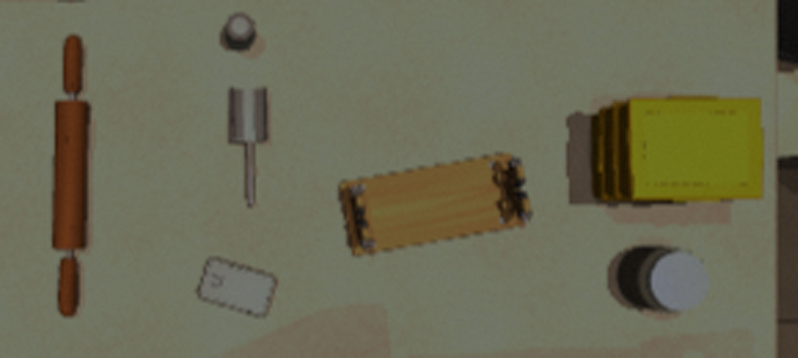

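```bash
cat >> h.py <<'E'
def tq(th):  # tool-down orientation with tool x at world angle th
    c,s=np.cos(th),np.sin(th); return R.from_matrix(np.array([[c,s,0],[s,-c,0],[0,0,-1.]]))
def plan(pos,th,n=None,vmax=60,st=None):
    st=st or readout.get_state(); p0=st["eef_pos"]; r0=R.from_quat(st["tcp_rot"]); r1=tq(th)
    rv=(r0.inv()*r1).as_rotvec(); d=(np.asarray(pos)-p0)*1000
    n=n or int(max(np.ceil(np.abs(d).max()/vmax),np.ceil(np.linalg.norm(d)/vmax),np.ceil(np.linalg.norm(rv)/.18),1))
    r=r0
    for i in range(n):
        s=r.inv().apply(d/n); print(np.round(s,1).tolist(),np.round(rv/n,4).tolist()); r=r*R.from_rotvec(rv/n)
def yaw(st=None):
    st=st or readout.get_state(); x=R.from_quat(st["tcp_rot"]).as_matrix()[:,0]; return np.arctan2(x[1],x[0])
E
python3 - <<'E'
from h import *
plan([.499,-.30,.30],.197)
E
```

```text
[-27.2, -43.6, -7.6] [0.0, -0.0, -0.1642]
[-19.7, -47.5, -7.6] [0.0, -0.0, -0.1642]
[-11.7, -50.1, -7.6] [0.0, -0.0, -0.1642]
[-3.4, -51.3, -7.6] [0.0, -0.0, -0.1642]
[5.1, -51.1, -7.6] [0.0, -0.0, -0.1642]
[13.4, -49.6, -7.6] [0.0, -0.0, -0.1642]
[21.3, -46.8, -7.6] [0.0, -0.0, -0.1642]
[28.7, -42.7, -7.6] [0.0, -0.0, -0.1642]
[35.3, -37.4, -7.6] [0.0, -0.0, -0.1642]
```

```bash
python3 -m crank '-27 -44 -15 0 0 -0.164; -20 -47 -15 0 0 -0.164; -12 -50 -15 0 0 -0.164; -3 -51 -15 0 0 -0.164; 5 -51 -9 0 0 -0.164' && python3 -m crank '13 -50 0 0 0 -0.164; 21 -47 0 0 0 -0.164; 29 -43 0 0 0 -0.164; 35 -37 0 0 0 -0.164' && python3 -m crank '0 0 0 0 0 0; 0 0 0 0 0 0'
python3 - <<'E'
from h import *
im,C=snap("wrist","pics/w1.png"); print(C[2],yaw())
E
```

```text
time: 1.58
eef_pos: [0.3637, -0.4535, 0.3016]
tcp_rot: [0.974, -0.226, 0.001, 0.001]
contact_force: [0.2, -0.3, -0.0]
opening: 1.002
time: 2.08
eef_pos: [0.4996, -0.2985, 0.3006]
tcp_rot: [0.995, 0.1, 0.0, 0.0]
contact_force: [0.2, -1.1, -0.6]
opening: 1.002
time: 2.33
eef_pos: [0.4984, -0.3001, 0.3004]
tcp_rot: [0.995, 0.097, -0.0, 0.0]
contact_force: [0.3, -1.3, 0.2]
opening: 1.0
[ 0.4835215  -0.21784933  0.44402989] 0.19347836028366328
```

View pics/w1.png

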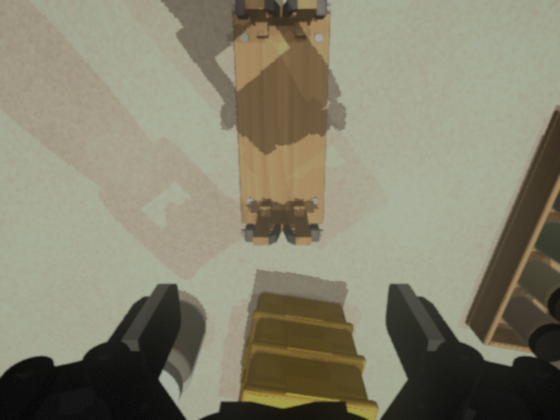

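```bash
python3 -m crank '0 -50 -20 0 0 0; 0 0 0 0 0 0;0 0 0 0 0 0'
python3 - <<'E'
from h import *
im,C=snap("wrist","pics/w2.png"); print(C[2],yaw())
cv2.imwrite("pics/w2z.png",cv2.resize(im[40:340,180:440,::-1],None,fx=2,fy=2,interpolation=cv2.INTER_CUBIC))
E
```

```text
time: 2.75
eef_pos: [0.4884, -0.252, 0.3204]
tcp_rot: [0.995, 0.096, 0.0, 0.0]
contact_force: [0.3, -0.6, 0.0]
opening: 1.001
[ 0.47354018 -0.16968459  0.46403418] 0.19310877666412682
```

View pics/w2.png

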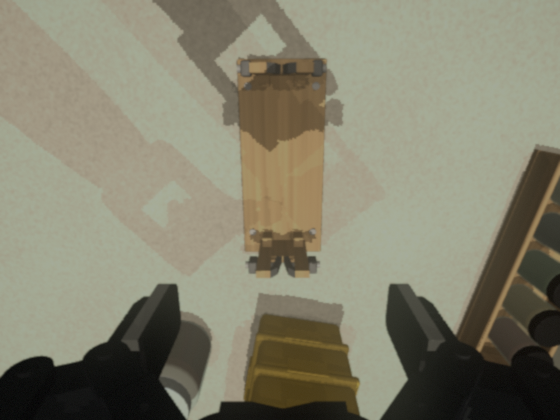

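View pics/w2z.png

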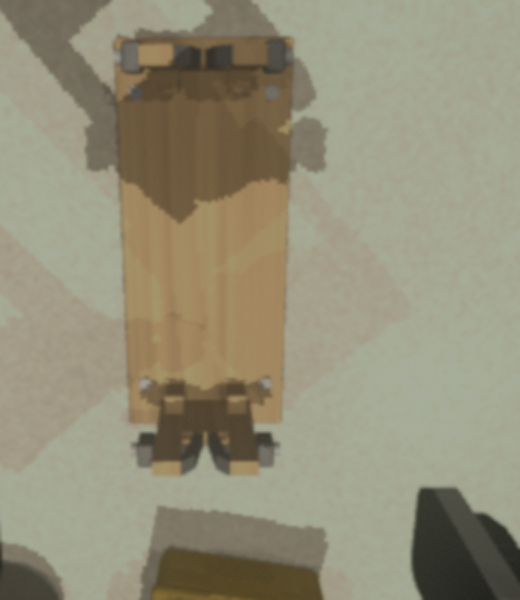

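Run:
```python
import cv2
im=cv2.imread("pics/w2.png")
a=cv2.resize(im[50:95,228:338],None,fx=7,fy=7,interpolation=cv2.INTER_CUBIC)
b=cv2.resize(im[225:285,233:333],None,fx=7,fy=7,interpolation=cv2.INTER_CUBIC)
cv2.imwrite("pics/w2a.png",a);cv2.imwrite("pics/w2b.png",b)
```

```text
(no output)
```

View pics/w2a.png

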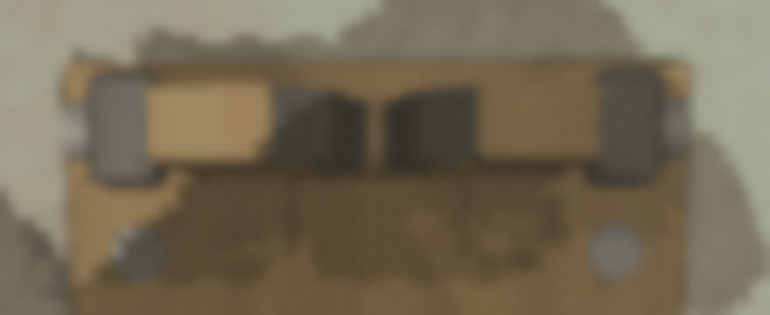

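View pics/w2b.png

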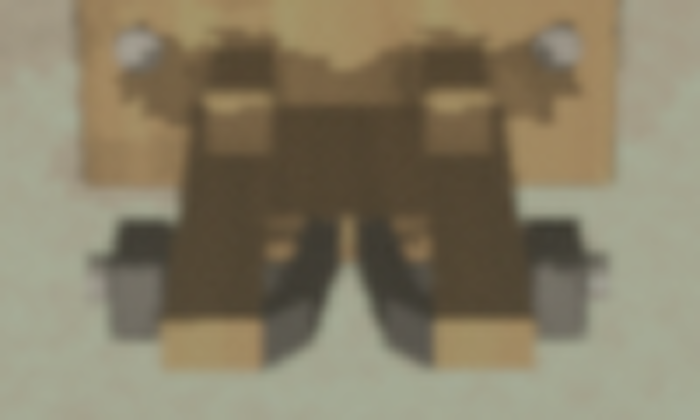

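```bash
cat > fit.py <<'E'
from h import *
from scipy.optimize import least_squares
def fitrack(C,pts,uv,x0=(.489,-.248,.197,.006)):
    def P(q): return R.from_euler('z',q[2]).apply(pts)+[q[0],q[1],q[3]]
    f=lambda q: np.concatenate([proj(C,p)-u for p,u in zip(P(q),uv)])
    s=least_squares(f,x0); return s.x,s.fun.reshape(-1,2)
E
cat > rk.py <<'E'
from fit import *
# camera used: pose of w2
st=readout.get_state(); C=cam("wrist",st)
A=lambda x,y:((x+.5)/7-.5+228,(y+.5)/7-.5+50); B=lambda x,y:((x+.5)/7-.5+233,(y+.5)/7-.5+225)
o=[((-52,122,12),A(62,62)),((52,122,12),A(691,62)),((-52,-122,12),B(83,185)),((52,-122,12),B(614,185)),
((-30,-112.5,100),B(161,368)),((30,-112.5,100),B(536,368)),((-30,-103.5,100),B(163,318)),((30,-103.5,100),B(533,318)),
((-13.5,112.5,100),A(272,84)),((13.5,112.5,100),A(476,84)),((-13.5,103.5,100),A(272,160)),((13.5,103.5,100),A(476,160)),
((-13.5,-112.5,100),B(264,368)),((13.5,-112.5,100),B(434,368))]
pts=np.array([a for a,b in o])/1000; uv=np.array([b for a,b in o])
q,res=fitrack(C,pts,uv); print("rack",q.round(4)); print(res.round(1))
E
python3 rk.py
```

```text
rack [ 0.4897 -0.2575  0.1982 -0.0006]
[[-0.3  0.1]
 [ 0.2 -0.4]
 [-0.   0.7]
 [ 0.2  0.4]
 [ 0.2 -0. ]
 [-0.3 -0.3]
 [-0.3 -0. ]
 [ 0.3 -0.2]
 [ 0.1  0.4]
 [-0.   0.2]
 [ 0.3 -0.1]
 [-0.1 -0.3]
 [ 0.1 -0.1]
 [-0.3 -0.2]]
```

Run:
```python
import cv2
im=cv2.imread("pics/w2.png")
cv2.imwrite("pics/w2c.png",cv2.resize(im[280:420,220:380],None,fx=4.5,fy=4.2,interpolation=cv2.INTER_CUBIC))
im=cv2.imread("pics/w1.png")
cv2.imwrite("pics/w1c.png",cv2.resize(im[250:420,220:380],None,fx=4,fy=3.5,interpolation=cv2.INTER_CUBIC))
```

```text
(no output)
```

View pics/w2c.png

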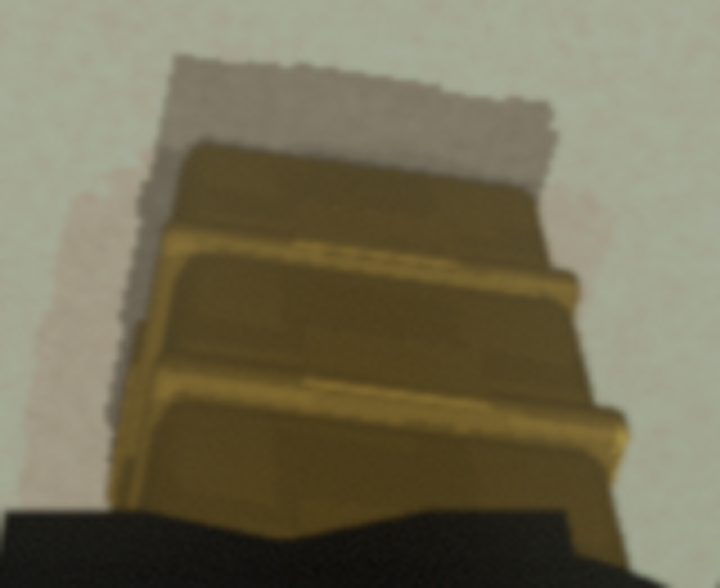

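Run:
```python
from h import *
C=cam("wrist"); q=np.array([.4897,-.2575,.1982])
Z=lambda x,y:(220+x/4.5,280+y/4.2)
for n,p,z in [("b",(195,143),0),("b",(540,190),0),("l0",(165,228),.055),("l0",(580,272),.055),("l1",(158,358),.117),("l1",(625,412),.117)]:
    w=bp(C,Z(*p),z); r=R.from_euler('z',-q[2]).apply(w-[q[0],q[1],0]); print(n,z,w.round(4),(r*1000).round(1))
```

```text
b 0 [ 0.5064 -0.4883  0.    ] [ -29.1 -229.6    0. ]
b 0 [ 0.6235 -0.4855  0.    ] [  86.3 -249.9    0. ]
l0 0.055 [ 0.4993 -0.4836  0.055 ] [ -35.2 -223.6   55. ]
l0 0.055 [ 0.6252 -0.4763  0.055 ] [  89.8 -241.2   55. ]
l1 0.117 [ 0.5009 -0.4793  0.117 ] [ -32.7 -219.7  117. ]
l1 0.117 [ 0.626  -0.4742  0.117 ] [  91.  -239.3  117. ]
```

Run:
```python
from h import *
plan([.565,.245,.32],np.pi/2)
```

```text
[19.0, -52.6, -0.0] [-0.0, 0.0, -0.1531]
[26.7, -49.1, -0.0] [-0.0, 0.0, -0.1531]
[33.9, -44.4, -0.0] [-0.0, 0.0, -0.1531]
[40.3, -38.7, -0.0] [-0.0, 0.0, -0.1531]
[45.7, -32.1, -0.0] [-0.0, 0.0, -0.1531]
[50.1, -24.8, -0.0] [-0.0, 0.0, -0.1531]
[53.3, -16.9, -0.0] [-0.0, 0.0, -0.1531]
[55.2, -8.5, -0.0] [-0.0, 0.0, -0.1531]
[55.9, -0.0, -0.0] [-0.0, 0.0, -0.1531]
```

```bash
python3 -m crank '19 -53 0 0 0 -0.153; 27 -49 0 0 0 -0.153; 34 -44 0 0 0 -0.153; 40 -39 0 0 0 -0.153; 46 -32 0 0 0 -0.153' >/dev/null&& python3 -m crank '50 -25 0 0 0 -0.153; 53 -17 0 0 0 -0.153; 55 -9 0 0 0 -0.153; 56 0 0 0 0 -0.153' && python3 -m crank '0 0 0 0 0 0; 0 0 0 0 0 0'
python3 - <<'E'
from h import *
im,C=snap("wrist","pics/w3.png"); print(C[2],yaw())
E
```

```text
time: 3.92
eef_pos: [0.565, 0.2472, 0.3193]
tcp_rot: [0.706, 0.709, -0.001, -0.0]
contact_force: [1.1, 0.4, 0.2]
opening: 1.003
time: 4.18
eef_pos: [0.5645, 0.2455, 0.3192]
tcp_rot: [0.707, 0.707, -0.001, -0.0]
contact_force: [-0.1, 0.0, -0.2]
opening: 1.001
[0.48256814 0.24619505 0.46308003] 1.5696937946719582
```

View pics/w3.png

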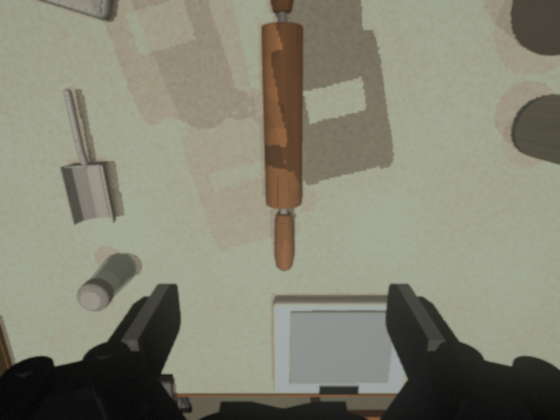

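Run:
```python
import cv2
im=cv2.imread("pics/w3.png")
a=cv2.resize(im[0:40,250:320],None,fx=8,fy=8,interpolation=cv2.INTER_CUBIC)
b=cv2.resize(im[190:230,250:320],None,fx=8,fy=8,interpolation=cv2.INTER_CUBIC)
import numpy as np
cv2.imwrite("pics/w3a.png",cv2.convertScaleAbs(np.vstack([a,b[:279]]),alpha=1.6))
```

```text
(no output)
```

View pics/w3a.png

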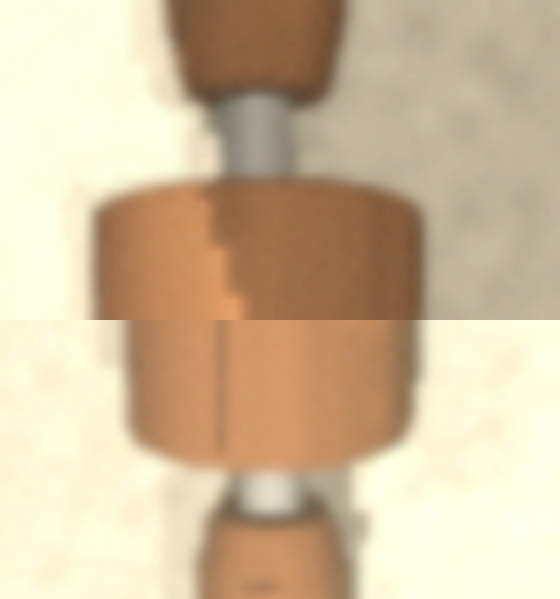

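Run:
```python
from h import *
C=cam("wrist")
a=bp(C,(281.7,22.1),.046);b=bp(C,(283.4,208.3),.046)
print(a,b,b-a,(a+b)/2,"axis ang",np.arctan2(b[1]-a[1],b[0]-a[0]))
m=(a+b)/2
print(np.degrees(np.arctan2(*(b-a)[1::-1])))
plan([m[0],m[1],.12],np.arctan2(b[1]-a[1],b[0]-a[0])+np.pi/2,n=4)
```

```text
[0.41743807 0.24441744 0.046     ] [0.6195475  0.24611206 0.046     ] [0.20210943 0.00169462 0.        ] [0.51849279 0.24526475 0.046     ] axis ang 0.00838446530754755
0.4803944755963324
[0.1, -11.5, 49.9] [-0.0003, 0.0002, -0.0024]
[0.1, -11.5, 49.9] [-0.0003, 0.0002, -0.0024]
[0.1, -11.5, 49.9] [-0.0003, 0.0002, -0.0024]
[0.1, -11.5, 49.9] [-0.0003, 0.0002, -0.0024]
```

```bash
python3 -m crank '0 -11.5 50 0 0 -0.0025; 0 -11.5 50 0 0 -0.0025; 0 -11.5 50 0 0 -0.0025; 0.4 -11.5 50 0 0 -0.0025; 0 0 0 0 0 0' && python3 -m crank '0 0 50 0 0 0; 0 0 40 0 0 0; 0 0 15 0 0 0;0 0 7 0 0 0;0 0 0 0 0 0'
python3 - <<'E'
from h import *
im,C=snap("wrist","pics/w4.png"); print(readout.get_state()["eef_pos"],yaw())
plan([.5185,.2453,.002],1.579,n=1)
E
```

```text
time: 4.85
eef_pos: [0.5145, 0.2442, 0.1157]
tcp_rot: [0.704, 0.71, -0.005, -0.003]
contact_force: [-0.2, 0.4, 0.4]
opening: 1.0
time: 5.48
eef_pos: [0.5197, 0.2469, 0.01]
tcp_rot: [0.703, 0.711, 0.001, 0.001]
contact_force: [-0.7, -0.3, 0.4]
opening: 0.998
[0.51976455 0.2469919  0.01021698] 1.581773408132323
[-1.7, -1.3, 8.2] [0.0032, -0.0009, 0.0028]
```

View pics/w4.png

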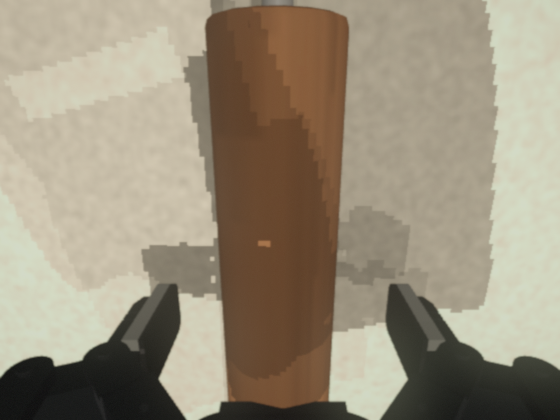

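```bash
python3 -m crank '-1.7 -1.3 8 0 0 0.002; 0 0 0 0 0 0' && python3 -m crank '0 0 0 0 0 0; 0 0 0 0 0 0;0 0 0 0 0 0; 0 0 0 0 0 0;0 0 0 0 0 0' -1 90 && python3 -m crank '0 0 0 0 0 0; 0 0 0 0 0 0;0 0 0 0 0 0'
```

```text
time: 5.78
eef_pos: [0.5164, 0.2448, 0.0001]
tcp_rot: [0.704, 0.71, -0.0, -0.0]
contact_force: [-0.2, -0.1, -0.3]
opening: 1.0
time: 6.4
eef_pos: [0.5174, 0.2451, 0.001]
tcp_rot: [0.704, 0.71, 0.0, 0.0]
contact_force: [-0.4, -0.3, 3.8]
opening: 0.517
time: 6.78
eef_pos: [0.5174, 0.2451, 0.001]
tcp_rot: [0.704, 0.71, 0.0, 0.0]
contact_force: [-0.4, -1.0, 4.6]
opening: 0.517
```

```bash
python3 -m crank '0 0 -10 0 0 0; 0 0 -40 0 0 0; 0 0 -55 0 0 0; 0 0 -60 0 0 0; 0 0 -60 0 0 0' && python3 -m crank '0 0 -20 0 0 0; 0 0 0 0 0 0'
python3 - <<'E'
from h import *
im,C=snap("wrist","pics/w5.png"); print(readout.get_state()["eef_pos"],yaw())
snap("side","pics/s5.png")
E
```

```text
time: 7.4
eef_pos: [0.5153, 0.2446, 0.2251]
tcp_rot: [0.704, 0.71, -0.002, -0.001]
contact_force: [1.1, -0.0, -3.8]
opening: 0.516
time: 7.65
eef_pos: [0.5166, 0.245, 0.2449]
tcp_rot: [0.704, 0.71, 0.0, 0.0]
contact_force: [0.6, 0.4, -4.1]
opening: 0.513
[0.51558397 0.24463716 0.24246202] 1.5799671935424071
```

View pics/w5.png

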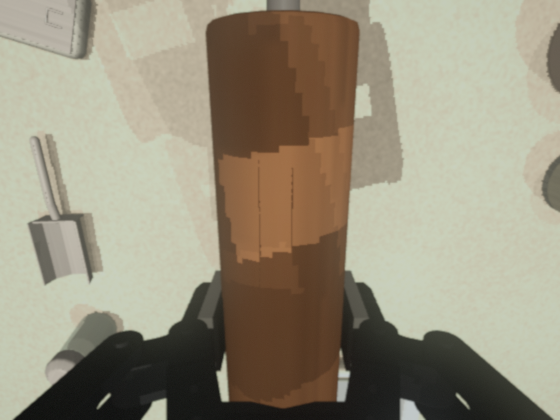

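View pics/s5.png

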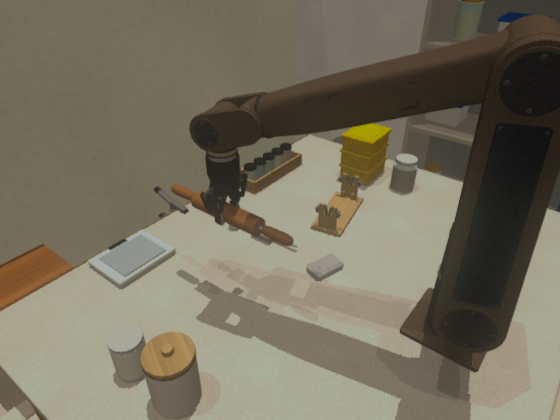

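Run:
```python
import cv2
im=cv2.imread("pics/w5.png")
cv2.imwrite("pics/w5a.png",cv2.convertScaleAbs(cv2.resize(im[0:80,195:370],None,fx=4.5,fy=6,interpolation=cv2.INTER_CUBIC),alpha=1.6))
```

```text
(no output)
```

View pics/w5a.png

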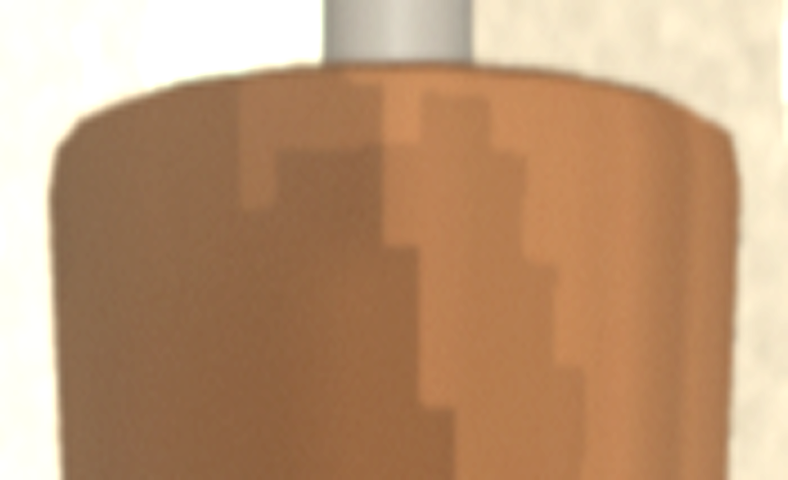

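```bash
cat > pinfit.py <<'E'
from h import *
from scipy.optimize import least_squares
def pinfit(im,rim=None,rows=range(36,260,4),lo=150,hi=420,verbose=True):
    """pin axis in TOOL frame (mm): point (x0,0,z0), yaw, pitch from silhouette; y of far rim"""
    c=optics.calibration("wrist");K=c["mtx"];T=c["tool_from_camera"]
    hsv=cv2.cvtColor(im,cv2.COLOR_RGB2HSV); sat=cv2.GaussianBlur(hsv[:,:,1].astype(float),(0,0),1)
    px=[]
    for r in rows:
        s=sat[r]; m=int(283)
        thr=120
        L=m
        while L>lo and s[L-1]>thr: L-=1
        Rr=m
        while Rr<hi and s[Rr+1]>thr: Rr+=1
        if L>lo and Rr<hi:
            l=L-(s[L]-thr)/(s[L]-s[L-1]); g=Rr+(s[Rr]-thr)/(s[Rr]-s[Rr+1])
            px+=[(l,r),(g,r)]
    px=np.array(px)
    d=(T[:3,:3]@np.linalg.inv(K)@np.c_[px,np.ones(len(px))].T).T; d/=np.linalg.norm(d,axis=1)[:,None]
    o=T[:3,3]*1000
    def f(q):
        a=np.array([np.tan(q[2]),-1,np.tan(q[3])]);a/=np.linalg.norm(a)
        n=np.cross(d,a); n/=np.linalg.norm(n,axis=1)[:,None]
        return np.abs(n@(np.array([q[0],0,q[1]])-o))-23
    s=least_squares(f,[0,-22,0,0],loss="soft_l1",f_scale=.3)
    q=s.x
    if verbose: print("x0 z0 yaw pitch",q.round(4),"rms",np.sqrt(np.mean(s.fun**2)).round(3),len(px))
    if rim is not None:
        # ray of rim top meets plane of barrel top line
        dr=T[:3,:3]@np.linalg.inv(K)@[rim[0],rim[1],1.]
        # plane: z = z0 + tan(pitch)*(-y) - 23
        t=np.tan(q[3]); # o.z+k dz = z0 - t*(o.y+k dy) - 23/cos
        k=(q[1]-23-t*o[1]-o[2])/(dr[2]+t*dr[1]); P=o+k*dr; print("rim at tool",P.round(2)," pin centre y", (P[1]+102*np.cos(q[3])+23*np.sin(q[3])).round(2))
    return q,px
E
python3 - <<'E'
from pinfit import *
im=cv2.imread("pics/w5.png")[:,:,::-1].copy()
q,px=pinfit(im,(283.8,10.1)); print(px[:6],px[-4:])
pinfit(im,(283.8,10.1),rows=range(36,140,3))
E
```

```text
x0 z0 yaw pitch [ 1.6166 -5.7392  0.0105 -0.0141] rms 1.328 112
rim at tool [   0.74 -102.74  -30.19]  pin centre y -1.07
[[227.18304439  36.        ]
 [357.20866456  36.        ]
 [226.30355623  40.        ]
 [357.04144986  40.        ]
 [225.60709929  44.        ]
 [356.68868508  44.        ]] [[234.17028512 252.        ]
 [333.44002599 252.        ]
 [233.17750806 256.        ]
 [333.3085817  256.        ]]
x0 z0 yaw pitch [ 3.4282  0.7927 -0.0107 -0.0852] rms 0.599 70
rim at tool [   0.74 -102.59  -30.97]  pin centre y -2.92
```

Run:
```python
import cv2,numpy as np
im=cv2.imread("pics/w5.png")[:,:,::-1].astype(int)
for r in (50,200):
  for c in list(range(198,236,3))+list(range(335,368,3)): print(r,c,im[r,c],end=' ')
  print()
```

```text
50 198 [184 174 153] 50 201 [188 179 157] 50 204 [185 175 154] 50 207 [105  89  72] 50 210 [86 67 49] 50 213 [86 66 48] 50 216 [87 66 48] 50 219 [87 66 47] 50 222 [87 65 47] 50 225 [88 64 45] 50 228 [89 64 45] 50 231 [89 66 46] 50 234 [88 64 44] 50 335 [121  84  56] 50 338 [115  80  52] 50 341 [112  77  51] 50 344 [107  74  50] 50 347 [111  78  53] 50 350 [115  80  53] 50 353 [111  78  53] 50 356 [105  75  51] 50 359 [148 136 116] 50 362 [157 148 129] 50 365 [155 146 127] 
200 198 [199 195 173] 200 201 [199 194 172] 200 204 [199 194 172] 200 207 [199 194 172] 200 210 [192 184 162] 200 213 [190 180 159] 200 216 [125 111  91] 200 219 [95 75 55] 200 222 [97 76 56] 200 225 [124  91  64] 200 228 [137  99  69] 200 231 [140 101  70] 200 234 [142 102  69] 200 335 [149 106  72] 200 338 [146 105  71] 200 341 [144 104  71] 200 344 [135  99  68] 200 347 [126  94  67] 200 350 [190 187 165] 200 353 [199 200 178] 200 356 [200 203 181] 200 359 [200 203 181] 200 362 [200 202 180] 200 365 [200 202 180]
```

Use the strongest blue-channel gradient instead.

```bash
python3 - <<'E'
s=open('pinfit.py').read()
a=s.index("    hsv="); b=s.index("    px=np.array(px)")
s=s[:a]+'''    g=np.gradient(cv2.GaussianBlur(im[:,:,2].astype(float),(0,0),1),axis=1)
    px=[]
    def pk(v,i):
        den=v[i-1]-2*v[i]+v[i+1]; return i+.5*(v[i-1]-v[i+1])/den
    for r in rows:
        l=lo+np.argmax(-g[r,lo:260]); q=310+np.argmax(g[r,310:hi]); px+=[(pk(-g[r],l),r),(pk(g[r],q),r)]
'''+s[b:]
open('pinfit.py','w').write(s)
E
python3 - <<'E'
from pinfit import *
im=cv2.imread("pics/w5.png")[:,:,::-1].copy()
q,px=pinfit(im,(283.8,10.1)); print(px[:4],px[-4:])
pinfit(im,(283.8,10.1),rows=range(36,140,3))
E
```

```text
x0 z0 yaw pitch [ 2.8510e-01 -2.1385e+01 -1.0000e-04 -2.6000e-03] rms 0.029 112
rim at tool [   0.71 -100.12  -44.64]  pin centre y 1.82
[[205.38007334  36.        ]
 [358.89745417  36.        ]
 [205.59563089  40.        ]
 [358.69760057  40.        ]] [[218.97894341 252.        ]
 [345.31741455 252.        ]
 [219.18861371 256.        ]
 [345.20008846 256.        ]]
x0 z0 yaw pitch [ 2.72900e-01 -2.13989e+01 -0.00000e+00 -1.90000e-03] rms 0.026 70
rim at tool [   0.71 -100.13  -44.59]  pin centre y 1.83
```

Run:
```python
from h import *
plan([.4892,-.2563,.245],.1982,n=10)
```

```text
[-50.0, -3.0, -0.3] [-0.0004, 0.0006, 0.1382]
[-50.0, 3.9, -0.3] [-0.0004, 0.0006, 0.1382]
[-49.0, 10.7, -0.3] [-0.0004, 0.0006, 0.1382]
[-47.0, 17.4, -0.4] [-0.0004, 0.0006, 0.1382]
[-44.2, 23.7, -0.4] [-0.0004, 0.0006, 0.1382]
[-40.5, 29.5, -0.4] [-0.0004, 0.0006, 0.1382]
[-36.1, 34.8, -0.4] [-0.0004, 0.0006, 0.1382]
[-30.9, 39.5, -0.4] [-0.0004, 0.0006, 0.1382]
[-25.2, 43.4, -0.4] [-0.0004, 0.0006, 0.1382]
[-19.0, 46.4, -0.4] [-0.0004, 0.0006, 0.1382]
```

```bash
python3 -m crank '-25 0 0 0 0 0.069; -50 0 0 0 0 0.138; -50 6 0 0 0 0.138; -49 13 0 0 0 0.138; -46 20 0 0 0 0.138' >/dev/null && python3 -m crank '-42 26 0 0 0 0.138; -38 33 0 0 0 0.138; -33 38 0 0 0 0.138; -28 42 0 0 0 0.138; -22 44 0 0 0 0.138'&& python3 -m crank '-10 22 0 0 0 0.069; 0 0 0 0 0 0;0 0 0 0 0 0'
python3 - <<'E'
from h import *
print(yaw(),readout.get_state()["eef_pos"])
plan([.4892,-.2563,.16],.1982,n=3)
E
```

```text
time: 9.0
eef_pos: [0.4902, -0.2309, 0.2409]
tcp_rot: [0.991, 0.132, -0.003, -0.003]
contact_force: [0.6, 0.3, -4.7]
opening: 0.516
time: 9.38
eef_pos: [0.4873, -0.2528, 0.2425]
tcp_rot: [0.995, 0.1, -0.002, -0.002]
contact_force: [-0.6, -0.3, -4.6]
opening: 0.519
0.20074630161480164 [ 0.48728952 -0.25280856  0.24251788]
[0.5, 1.4, 27.5] [-0.0015, 0.001, 0.0008]
[0.4, 1.3, 27.5] [-0.0015, 0.001, 0.0008]
[0.4, 1.3, 27.5] [-0.0015, 0.001, 0.0008]
```

```bash
python3 -m crank '0.5 1.4 27.5 -0.0015 0.001 0.001; 0.4 1.3 27.5 -0.0015 0.001 0.001;0.4 1.3 27.5 -0.0015 0.001 0.001;0 0 0 0 0 0; 0 0 0 0 0 0'
python3 - <<'E'
from pinfit import *
st=readout.get_state()
im,C=snap("wrist","pics/w6.png"); print(st["eef_pos"],yaw(st),st["tcp_rot"])
pinfit(im,(283.8,10.1))
snap("side","pics/s6.png")
E
```

```text
time: 10.0
eef_pos: [0.4909, -0.2574, 0.1636]
tcp_rot: [0.995, 0.099, 0.002, 0.002]
contact_force: [-1.0, -0.3, -4.7]
opening: 0.513
[ 0.49090047 -0.25738782  0.16364175] 0.1983020278809524 [0.99508403 0.09898339 0.0021011  0.00237591]
x0 z0 yaw pitch [ 1.06290e+00 -2.13405e+01 -9.00000e-04 -7.30000e-03] rms 1.397 112
rim at tool [   1.49 -101.43  -45.08]  pin centre y 0.39
```

View pics/w6.png

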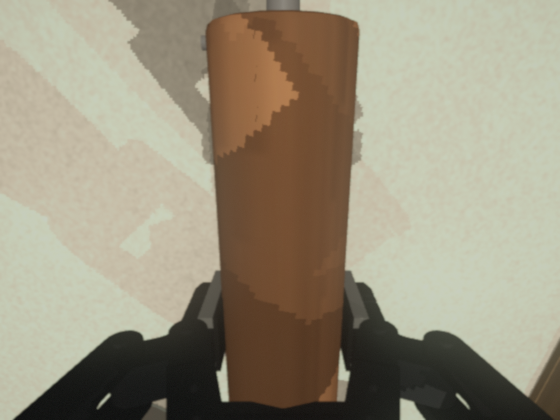

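View pics/s6.png

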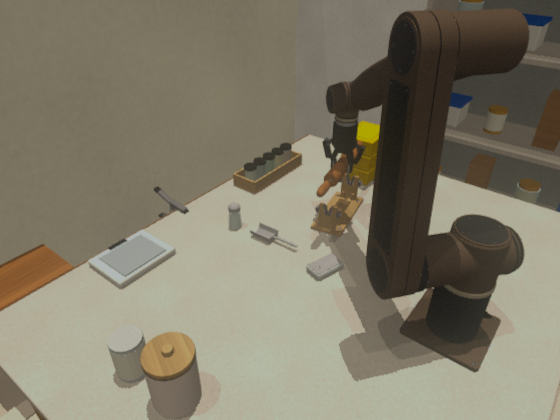

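```bash
for i in 1 2 3 4; do python3 -m crank '0 0 0 0 0 0' >/dev/null; python3 -c "
from h import *
s=readout.get_state(); print(s['time'],s['eef_pos'],s['tcp_rot'],yaw(s),abs(s['dq']).max())"; done
```

```text
10.225 [ 0.4910213  -0.2581996   0.16435356] [0.99513277 0.0984621  0.00267207 0.00297285] 0.19726061388024674 0.005784768952407213
10.35 [ 0.49061354 -0.25809954  0.16364976] [0.99514817 0.09832928 0.00221573 0.00256097] 0.19698878865169614 0.005846205197428307
10.475 [ 0.49038698 -0.25797151  0.16313684] [0.99515571 0.09826723 0.00191282 0.00223545] 0.19686112291263197 0.003162774628177631
10.6 [ 0.4902944  -0.25786663  0.16285751] [0.99515269 0.09830477 0.00172212 0.00207977] 0.19693507135721644 0.0018897394339548912
```

```bash
cat >> h.py <<'E'
def slope(st,yw=0,pitch=-.0026):
    a=np.array([np.tan(yw),-1,np.tan(pitch)]); w=R.from_quat(st["tcp_rot"]).apply(a/np.linalg.norm(a)); return w
E
python3 - <<'E'
from h import *
st=readout.get_state(); w=slope(st); print("pin dir(+y end)",w.round(4), "yaw",np.arctan2(-w[0],w[1]))
print("tool z",R.from_quat(st["tcp_rot"]).as_matrix()[:,2].round(4))
plan([.4892,-.2563,.104],.1982,n=3,st=st)
E
```

```text
pin dir(+y end) [-0.1957  0.9807 -0.0019] yaw 0.19692940232172174
tool z [ 0.0038 -0.0038 -1.    ]
[-0.3, -0.7, 19.6] [0.0015, -0.001, -0.0004]
[-0.3, -0.6, 19.6] [0.0015, -0.001, -0.0004]
[-0.3, -0.6, 19.6] [0.0015, -0.001, -0.0004]
```

```bash
python3 -m crank '-0.3 -0.7 19.6 0.0007 -0.001 -0.0004; -0.3 -0.7 19.6 0.0007 -0.001 -0.0004;-0.3 -0.6 19.6 0.0007 -0.001 -0.0004;0 0 0 0 0 0; 0 0 0 0 0 0' >/dev/null; python3 -m crank '0 0 0 0 0 0;0 0 0 0 0 0; 0 0 0 0 0 0'
python3 - <<'E'
from pinfit import *
st=readout.get_state()
im,C=snap("wrist","pics/w7.png"); print(st["eef_pos"],yaw(st),st["tcp_rot"],slope(st))
snap("side","pics/s7.png")
E
```

```text
time: 11.6
eef_pos: [0.4895, -0.2564, 0.1046]
tcp_rot: [0.995, 0.099, 0.0, 0.002]
contact_force: [0.7, 0.1, -5.0]
opening: 0.516
[ 0.48945029 -0.25643998  0.10458551] 0.19823475801038595 [9.95090638e-01 9.89544960e-02 4.97609640e-04 1.54367626e-03] [-1.96938552e-01  9.80415667e-01 -5.70682904e-04]
```

View pics/w7.png

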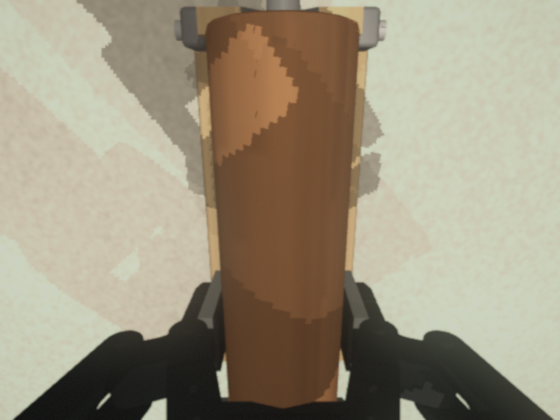

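Run:
```python
import cv2
im=cv2.imread("pics/w7.png")
cv2.imwrite("pics/w7a.png",cv2.convertScaleAbs(cv2.resize(im[0:70,165:400],None,fx=3.4,fy=8,interpolation=cv2.INTER_CUBIC),alpha=1.5))
im=cv2.imread("pics/s7.png")
cv2.imwrite("pics/s7a.png",cv2.convertScaleAbs(cv2.resize(im[100:260,280:420],None,fx=3.7,fy=3.7,interpolation=cv2.INTER_CUBIC),alpha=1.3))
```

```text
(no output)
```

View pics/w7a.png

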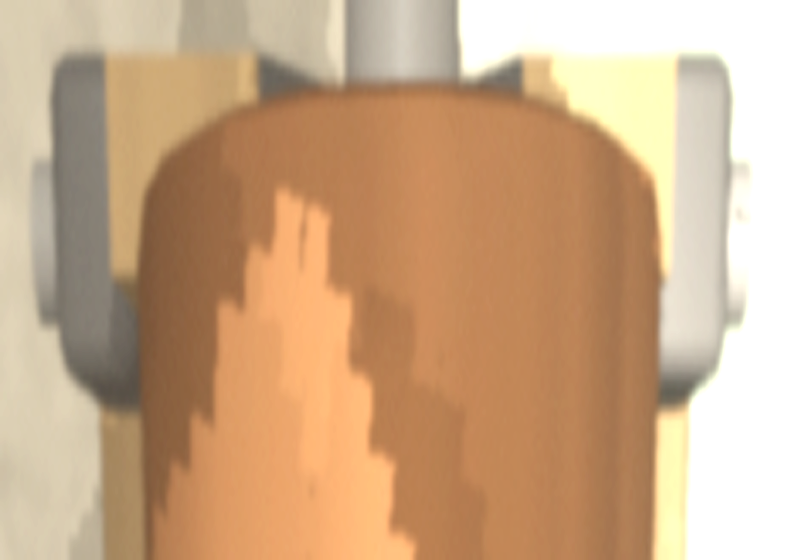

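View pics/s7a.png

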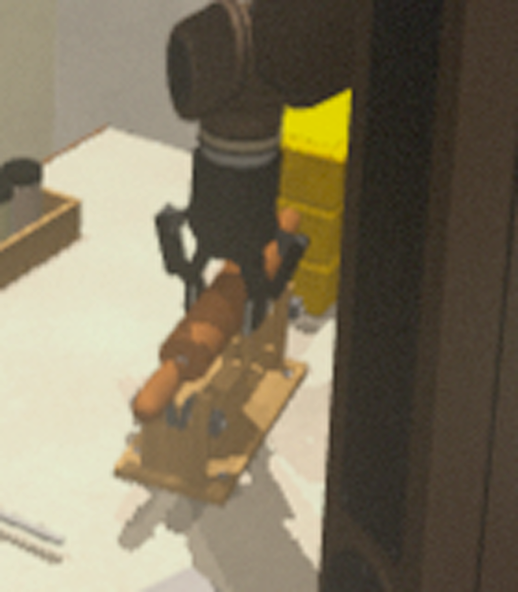

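```bash
python3 - <<'E'
from h import *
st=readout.get_state();C=cam("wrist",st)
T=R.from_quat(st["tcp_rot"])
Z=lambda x,y:((x+.5)/3.4-.5+165,(y+.5)/8-.5)
for zt in (.099,.100,.101):
  for n,p in [("outL",Z(107,54)),("outR",Z(678,54)),("inL",Z(125,280)),("inR",Z(668,280)),("slotL",Z(258,60)),("slotR",Z(524,60))]:
    w=bp(C,p,zt); print(zt,n,w.round(4),(T.inv().apply(w-st["eef_pos"])*1000).round(2))
E
python3 - <<'E'
from pinfit import *
im=cv2.imread("pics/w7.png")[:,:,::-1].copy()
pinfit(im,(283.6,9.9),rows=range(60,260,4),lo=213)
E
```

```text
0.099 outL [ 0.4377 -0.1527  0.099 ] [ -30.18 -111.74    4.98]
0.099 outR [ 0.4974 -0.1407  0.099 ] [  30.75 -111.76    5.  ]
0.099 inL [ 0.4408 -0.1616  0.099 ] [ -28.94 -102.47    5.01]
0.099 inR [ 0.4989 -0.1499  0.099 ] [  30.34 -102.49    5.02]
0.099 slotL [ 0.4535 -0.1498  0.099 ] [ -14.08 -111.51    4.99]
0.099 slotR [ 0.4814 -0.1442  0.099 ] [  14.32 -111.52    4.99]
0.1 outL [ 0.438  -0.1529  0.1   ] [ -29.97 -111.55    3.98]
0.1 outR [ 0.4973 -0.1409  0.1   ] [  30.55 -111.57    4.  ]
0.1 inL [ 0.441  -0.1617  0.1   ] [ -28.74 -102.34    4.01]
0.1 inR [ 0.4987 -0.15    0.1   ] [  30.14 -102.36    4.02]
0.1 slotL [ 0.4537 -0.1499  0.1   ] [ -13.98 -111.32    3.99]
0.1 slotR [ 0.4813 -0.1444  0.1   ] [  14.23 -111.33    4.  ]
0.101 outL [ 0.4382 -0.153   0.101 ] [ -29.76 -111.36    2.98]
0.101 outR [ 0.4971 -0.1411  0.101 ] [  30.35 -111.38    3.  ]
0.101 inL [ 0.4412 -0.1617  0.101 ] [ -28.53 -102.21    3.01]
0.101 inR [ 0.4985 -0.1502  0.101 ] [  29.95 -102.23    3.03]
0.101 slotL [ 0.4538 -0.1501  0.101 ] [ -13.88 -111.13    2.99]
0.101 slotR [ 0.4813 -0.1446  0.101 ] [  14.14 -111.14    3.  ]
x0 z0 yaw pitch [ -4.4971 -55.8355   0.1521   0.5729] rms 3.689 100
rim at tool [   1.52 -108.02   -9.15]  pin centre y -9.84
```

```bash
python3 -m crank '0 0 12 0 0 0; 0 0 12 0 0 0; 0 0 6 0 0 0; 0 0 0 0 0 0;0 0 0 0 0 0'; python3 -m crank '0 0 0 0 0 0;0 0 0 0 0 0'
python3 - <<'E'
from h import *
st=readout.get_state(); print(st["eef_pos"],yaw(st),slope(st),st["contact_force"],st["wrist_torque"])
E
```

```text
time: 12.32
eef_pos: [0.4891, -0.2561, 0.0739]
tcp_rot: [0.995, 0.099, -0.0, 0.001]
contact_force: [0.4, 0.2, -5.7]
opening: 0.513
time: 12.58
eef_pos: [0.4893, -0.2562, 0.0742]
tcp_rot: [0.995, 0.099, 0.0, 0.001]
contact_force: [-0.1, -0.0, -4.2]
opening: 0.516
[ 0.48926484 -0.25619355  0.07422611] 0.1983104366304359 [-1.97013187e-01  9.80400813e-01  2.23788941e-04] [-0.12974747 -0.03280802 -4.15947288] [-0.01135424  0.00443819 -0.00111854]
```

```bash
python3 -m crank '0 0 3 0 0 0; 0 0 3 0 0 0;0 0 2 0 0 0; 0 0 0 0 0 0'; python3 -m crank '0 0 2 0 0 0;0 0 2 0 0 0; 0 0 0 0 0 0'
python3 - <<'E'
from h import *
st=readout.get_state(); print(st["eef_pos"],yaw(st),slope(st),st["contact_force"],st["wrist_torque"])
im,C=snap("wrist","pics/w8.png");snap("side","pics/s8.png")
E
```

```text
time: 13.08
eef_pos: [0.4884, -0.2564, 0.0656]
tcp_rot: [0.995, 0.099, -0.001, 0.001]
contact_force: [-3.2, -1.5, -3.5]
opening: 0.515
time: 13.45
eef_pos: [0.4887, -0.2566, 0.0621]
tcp_rot: [0.995, 0.099, -0.001, 0.001]
contact_force: [-4.6, -1.9, -1.3]
opening: 0.518
[ 0.48870849 -0.25658289  0.06208949] 0.19857653099697384 [-1.97273446e-01  9.80348420e-01  4.03227619e-04] [-4.58133597 -1.86164253 -1.30144804] [-0.15516743  0.77555673  0.07498926]
```

View pics/w8.png

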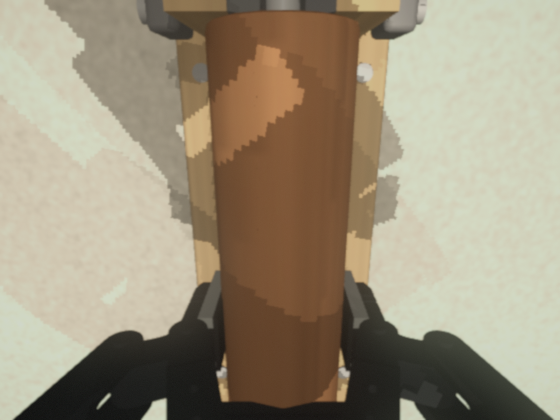

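```bash
python3 -m crank '-0.6 0 1 0 0 0; -0.4 0 1 0 0 0;0 0 1 0 0 0; 0 0 0 0 0 0'; python3 -m crank '0 0 1.5 0 0 0;0 0 1.5 0 0 0; 0 0 0 0 0 0'
python3 - <<'E'
from h import *
st=readout.get_state(); print(st["eef_pos"],yaw(st),slope(st),st["contact_force"],st["wrist_torque"])
E
```

```text
time: 14.05
eef_pos: [0.4891, -0.2571, 0.0599]
tcp_rot: [0.995, 0.099, 0.001, 0.002]
contact_force: [-2.5, -0.1, 4.7]
opening: 0.511
time: 14.42
eef_pos: [0.4892, -0.2573, 0.057]
tcp_rot: [0.995, 0.099, 0.001, 0.002]
contact_force: [-3.0, -0.1, 5.6]
opening: 0.516
[ 0.48917369 -0.25731616  0.05700763] 0.1981144307211913 [-0.19681745  0.9804384  -0.00185497] [-3.00321433 -0.06772605  5.63676136] [0.02371609 0.45171051 0.02060674]
```

```bash
python3 -m crank '-0.6 0 1 0 0 0; 0 0 1 0 0 0;0 0 0 0 0 0; 0 0 0 0 0 0'; python3 -m crank '0 0 1 0 0 0;0 0 1 0 0 0; 0 0 0 0 0 0'
python3 - <<'E'
from h import *
st=readout.get_state(); print(st["eef_pos"],yaw(st),slope(st),st["contact_force"],st["wrist_torque"])
im,C=snap("wrist","pics/w9.png");snap("side","pics/s9.png")
im=cv2.imread("pics/s9.png")
cv2.imwrite("pics/s9a.png",cv2.convertScaleAbs(cv2.resize(im[140:250,290:400],None,fx=5,fy=5,interpolation=cv2.INTER_CUBIC),alpha=1.3))
E
```

```text
time: 14.92
eef_pos: [0.4891, -0.2575, 0.0555]
tcp_rot: [0.995, 0.099, 0.002, 0.002]
contact_force: [-2.8, -0.9, 7.3]
opening: 0.518
time: 15.3
eef_pos: [0.4892, -0.2578, 0.0538]
tcp_rot: [0.995, 0.099, 0.002, 0.003]
contact_force: [-2.4, -1.2, 7.7]
opening: 0.512
[ 0.48921505 -0.25776889  0.0538044 ] 0.19791972500148916 [-0.19662138  0.98047566 -0.00274247] [-2.42384329 -1.18690704  7.65989675] [0.15301463 0.46266324 0.11205915]
```

View pics/w9.png

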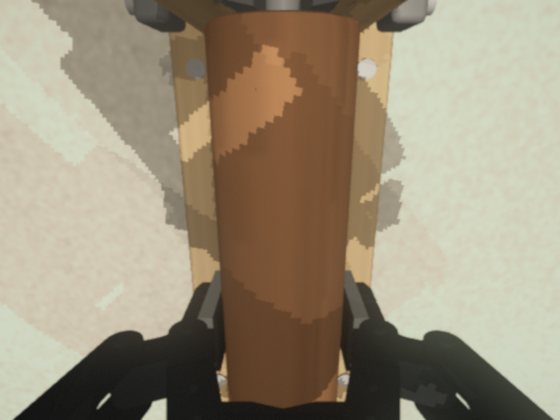

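View pics/s9a.png

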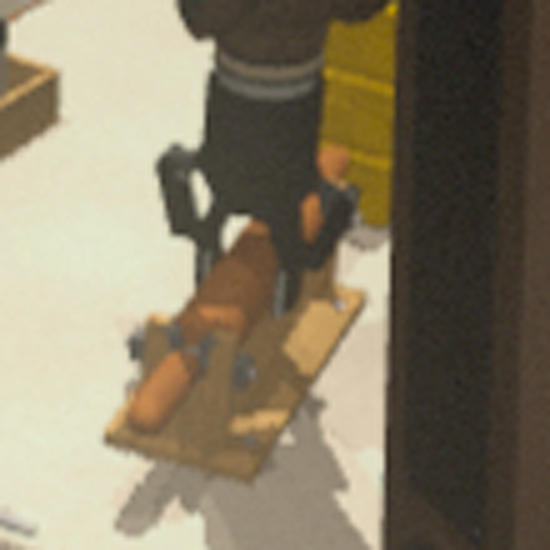

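Run:
```python
import cv2
im=cv2.imread("pics/w9.png")
cv2.imwrite("pics/w9a.png",cv2.convertScaleAbs(cv2.resize(im[0:90,120:445],None,fx=2.4,fy=6,interpolation=cv2.INTER_CUBIC),alpha=1.5))
from h import *
st={"eef_pos":np.array([.4884,-.2520,.3204]),"tcp_rot":R.from_quat([.995,.096,0,0]).as_quat()}
C0=optics.calibration("wrist")
# w2 camera: exact position printed
o=np.array([0.47354018,-0.16968459,0.46403418]); Rw=tq(.1931088).as_matrix()@C0["tool_from_camera"][:3,:3]
C=(C0["mtx"],Rw,o); A=lambda x,y:((x+.5)/7-.5+228,(y+.5)/7-.5+50)
for p in [A(140,252),A(616,252)]:
    w=bp(C,p,.0135); print("screw rack",(R.from_euler('z',-.1982).apply(w-[.4897,-.2575,0])*1000).round(1))
st=readout.get_state();C=cam("wrist",st)
for p in [(195.3,68.3),(366.8,68.3)]:
    w=bp(C,p,.0135); print("now rack",(R.from_euler('z',-.1982).apply(w-[.4897,-.2575,0])*1000).round(1), "tool",(R.from_quat(st["tcp_rot"]).inv().apply(w-st["eef_pos"])*1000).round(1))
```

```text
screw rack [-39.6  92.7  13.5]
screw rack [40.1 92.4 13.5]
now rack [-40.3  92.2  13.5] tool [-39.9 -92.5  39.7]
now rack [40.5 92.2 13.5] tool [ 40.9 -92.5  39.9]
```

View pics/w9a.png

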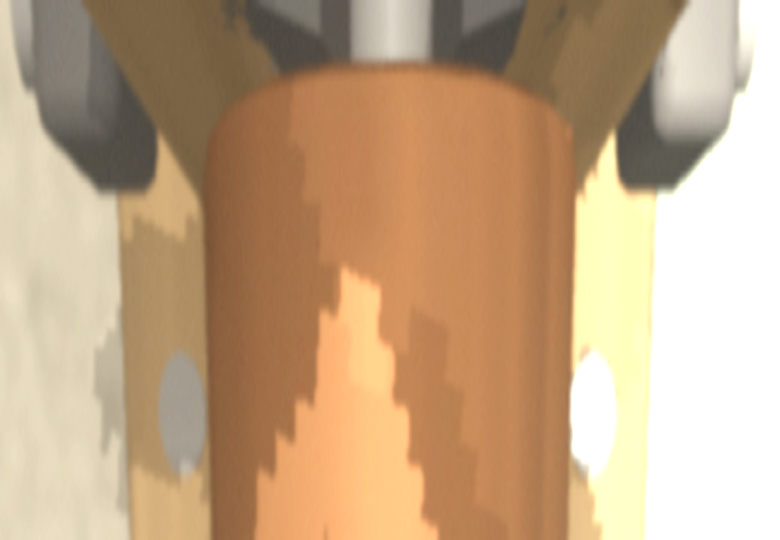

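```bash
python3 -m crank '-0.2 -0.6 0.5 0.0015 0 0; 0 -0.6 0.5 0.0015 0 0;0 0 0 0 0 0; 0 0 0 0 0 0'
python3 - <<'E'
from h import *
st=readout.get_state(); print(st["eef_pos"],yaw(st),slope(st),st["contact_force"],st["wrist_torque"])
E
```

```text
time: 15.9
eef_pos: [0.4893, -0.2576, 0.0535]
tcp_rot: [0.995, 0.099, 0.002, 0.002]
contact_force: [-3.1, -1.6, 9.2]
opening: 0.515
[ 0.48930184 -0.25759004  0.05347049] 0.1981571407169911 [-0.19685433  0.98043049 -0.00210436] [-3.07244129 -1.58805523  9.23744958] [-0.14995428  0.4599209   0.04860037]
```

```bash
python3 -m crank '-0.3 -0.3 1 0.001 0 0; 0 -0.3 1 0.001 0 0;0 0 1 0 0 0; 0 0 0 0 0 0'
python3 - <<'E'
from h import *
st=readout.get_state(); print(st["eef_pos"],yaw(st),slope(st),st["contact_force"],st["wrist_torque"])
E
python3 -m crank '0 0 1 0 0 0; 0 0 1 0 0 0; 0 0 0 0 0 0; 0 0 0 0 0 0'
python3 - <<'E'
from h import *
st=readout.get_state(); print(st["eef_pos"],yaw(st),slope(st),st["contact_force"],st["wrist_torque"])
E
```

```text
time: 16.4
eef_pos: [0.4892, -0.2572, 0.0508]
tcp_rot: [0.995, 0.099, 0.002, 0.001]
contact_force: [-2.5, -1.3, 9.6]
opening: 0.515
[ 0.4891706  -0.25716119  0.05075828] 0.19805882533535757 [-1.96764681e-01  9.80450659e-01 -4.07260049e-04] [-2.51353768 -1.3397102   9.61887474] [-0.103302    0.40542549  0.00577487]
time: 16.9
eef_pos: [0.4892, -0.2571, 0.049]
tcp_rot: [0.995, 0.099, 0.002, 0.001]
contact_force: [-3.0, -1.1, 10.2]
opening: 0.52
[ 0.48922501 -0.2571063   0.0489522 ] 0.19808886327308964 [-1.96794939e-01  9.80444645e-01 -2.25475004e-04] [-3.0076524  -1.14894569 10.24440559] [0.04203442 0.49683307 0.02031332]
```

```bash
for i in 1; do python3 -m crank '0 -0.2 0.5 0 0 0; 0 0 0.5 0 0 0; 0 0 0 0 0 0'
python3 - <<'E'
from h import *
st=readout.get_state(); print(st["eef_pos"],yaw(st),slope(st),st["contact_force"],st["wrist_torque"])
E
done; python3 -m crank '0 -0.2 0.5 0 0 0; 0 0 0.5 0 0 0; 0 0 0 0 0 0'
python3 - <<'E'
from h import *
st=readout.get_state(); print(st["eef_pos"],yaw(st),slope(st),st["contact_force"],st["wrist_torque"])
im,C=snap("wrist","pics/w10.png");snap("side","pics/s10.png")
im=cv2.imread("pics/s10.png")
cv2.imwrite("pics/s10a.png",cv2.convertScaleAbs(cv2.resize(im[140:250,290:400],None,fx=5,fy=5,interpolation=cv2.INTER_CUBIC),alpha=1.3))
E
```

```text
time: 17.27
eef_pos: [0.4893, -0.257, 0.0482]
tcp_rot: [0.995, 0.099, 0.002, 0.001]
contact_force: [-2.8, -0.6, 11.7]
opening: 0.516
[ 0.48926665 -0.25703986  0.04820522] 0.19805071594375515 [-1.96756350e-01  9.80452295e-01 -4.84962159e-04] [-2.81582926 -0.63378106 11.65708974] [0.05910899 0.54316275 0.00900713]
time: 17.65
eef_pos: [0.4893, -0.257, 0.0474]
tcp_rot: [0.995, 0.099, 0.002, 0.001]
contact_force: [-2.9, -0.8, 12.3]
opening: 0.513
[ 0.48934449 -0.25698254  0.04739312] 0.19818110777831516 [-1.96882751e-01  9.80426732e-01 -7.78136226e-04] [-2.92701296 -0.81430448 12.33590201] [-0.03581453  0.54417375  0.05388117]
```

View pics/w10.png

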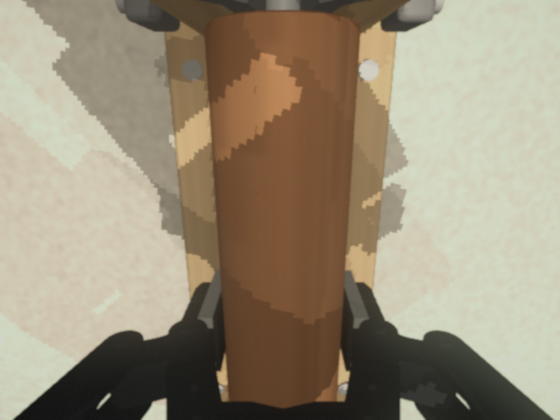

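```bash
cat > s.py <<'E'
from h import *
st=readout.get_state(); print((st["eef_pos"]*1000).round(2),"slope",slope(st)[2].round(4),"F",st["contact_force"].round(2),"T",st["wrist_torque"].round(3))
E
python3 -m crank '0 0 0.5 0 0 0; 0 0 0.5 0 0 0; 0 0 0 0 0 0'>/dev/null; python3 s.py;python3 -m crank '0 0 0.5 0.0005 0 0; 0 0 0 0 0 0'>/dev/null; python3 s.py; python3 -m crank '0 0 0.5 0 0 0; 0 0 0 0 0 0'>/dev/null; python3 s.py
```

```text
[ 489.35 -256.94   46.46] slope -0.0007 F [-4.02 -1.2  12.8 ] T [0.075 0.626 0.05 ]
[ 489.36 -256.94   46.05] slope -0.0001 F [-4.11 -0.89 12.64] T [ 0.004  0.608 -0.045]
[ 489.38 -256.94   45.74] slope -0.0001 F [-4.34 -0.07 14.31] T [0.045 0.663 0.031]
```

```bash
python3 -m crank '0 0 0.5 0 0 0; 0 0 0 0 0 0'>/dev/null; python3 s.py;python3 -m crank '0 0 0.5 0 0 0; 0 0 0 0 0 0'>/dev/null; python3 s.py
python3 - <<'E'
from pinfit import *
im,C=snap("wrist","pics/w11.png")
for f in ("w5","w8","w11"):
    im=cv2.imread(f"pics/{f}.png")[:,:,::-1].copy()
    g=cv2.GaussianBlur(im.astype(float),(0,0),.8)
    # rim row near columns 283: neck->barrel
    col=g[:30,276:292].mean(1); print(f,(col[5:16,0]-col[5:16,2]).round(1))
im=cv2.imread("pics/w11.png")
cv2.imwrite("pics/w11a.png",cv2.convertScaleAbs(cv2.resize(im[0:90,120:445],None,fx=2.4,fy=6,interpolation=cv2.INTER_CUBIC),alpha=1.5))
E
```

```text
[ 489.42 -256.92   45.41] slope -0.0001 F [-5.32 -0.75 15.08] T [ 0.068  0.755 -0.025]
[ 489.45 -256.94   45.1 ] slope -0.0001 F [-3.9  -0.59 16.69] T [ 0.056  0.81  -0.038]
w5 [14.6 14.7 14.9 16.1 21.9 35.3 51.4 61.9 65.2 64.8 63.9]
w8 [15.2 15.3 15.5 17.1 24.1 40.  58.5 70.  73.9 74.7 74.7]
w11 [15.2 15.2 15.5 17.5 25.3 42.  60.3 70.8 74.2 74.9 74.9]
```

View pics/w11a.png

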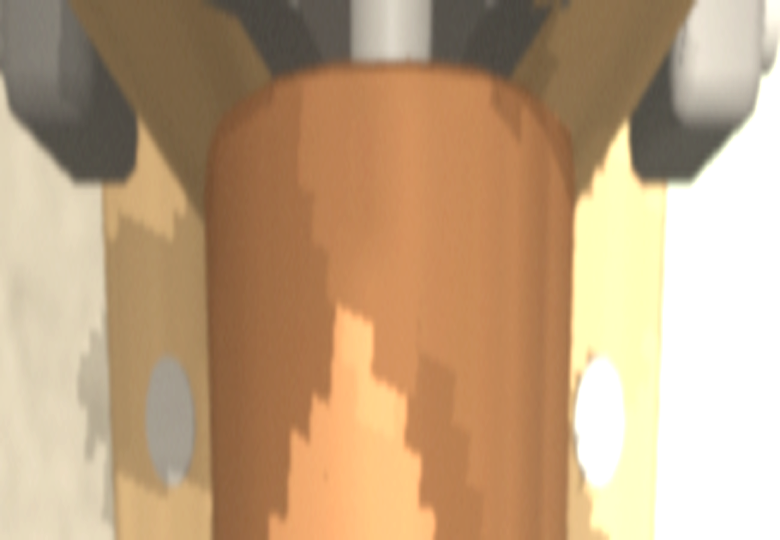

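```bash
python3 -m crank '0 0 0 0 0 0; 0 0 0 0 0 0'>/dev/null; python3 s.py;python3 -m crank '0 0 0.5 0 0 0; 0 0 0 0 0 0;0 0 0 0 0 0'>/dev/null; python3 s.py; python3 -m crank '0 0 0.5 0 0 0; 0 0 0 0 0 0; 0 0 0 0 0 0'>/dev/null; python3 s.py
```

```text
[ 489.43 -256.96   45.09] slope -0.0001 F [-5.16  0.8  17.02] T [0.061 0.791 0.034]
[ 489.45 -256.93   45.06] slope 0.0001 F [-6.04  1.41 19.05] T [ 0.192  0.939 -0.062]
[ 489.46 -256.9    45.02] slope 0.0003 F [-7.77  1.99 22.66] T [ 0.282  1.143 -0.014]
```

```bash
python3 -m crank '-0.5 0 0 0.002 0 0; -0.3 0 0 0.002 0 0; 0 0 0 0 0 0'>/dev/null; python3 s.py; python3 -m crank '0 0 0 0 0 0; 0 0 0 0 0 0'>/dev/null; python3 s.py
```

```text
[ 489.42 -256.89   45.03] slope 0.004 F [-4.86  2.77 19.88] T [0.389 0.679 0.034]
[ 489.43 -256.85   45.01] slope 0.0039 F [-4.42  3.24 21.55] T [0.398 0.649 0.023]
```

```bash
cat > pf2.py <<'E'
from pinfit import *
import sys
def edges(im,rows,ch):
    g=np.gradient(cv2.GaussianBlur(im.astype(float),(0,0),1),axis=1); G=np.abs(g).max(2)*0+np.linalg.norm(g,axis=2)
    px=[]
    for r in rows:
        for c0 in (205.38+(r-36)*(13.8/220),358.9-(r-36)*(13.7/220)):
            a=int(round(c0))-4; v=G[r]; i=a+np.argmax(v[a:a+9]); den=v[i-1]-2*v[i]+v[i+1]
            if v[i]<6: continue
            px.append((i+.5*(v[i-1]-v[i+1])/den,r))
    return np.array(px)
def fit(f):
    im=cv2.imread(f)[:,:,::-1]; px=edges(im,range(32,264,3),None)
    c=optics.calibration("wrist");K=c["mtx"];T=c["tool_from_camera"]
    d=(T[:3,:3]@np.linalg.inv(K)@np.c_[px,np.ones(len(px))].T).T; d/=np.linalg.norm(d,axis=1)[:,None]; o=T[:3,3]*1000
    def F(q):
        a=np.array([np.tan(q[2]),-1,np.tan(q[3])]);a/=np.linalg.norm(a); n=np.cross(d,a); n/=np.linalg.norm(n,axis=1)[:,None]
        return np.abs(n@(np.array([q[0],0,q[1]])-o))-23
    s=least_squares(F,[0,-22,0,0],loss="soft_l1",f_scale=.1); print(f,s.x.round(4),len(px),np.median(np.abs(s.fun)).round(3))
if __name__=="__main__":
    for f in sys.argv[1:]: fit(f)
E
python3 -c "
from h import *
snap('wrist','pics/w12.png')"
python3 pf2.py pics/w5.png pics/w6.png pics/w7.png pics/w8.png pics/w9.png pics/w10.png pics/w11.png pics/w12.png
```

```text
pics/w5.png [ 1.07880e+00 -2.13744e+01 -1.00000e-04 -2.80000e-03] 156 0.018
pics/w6.png [ 1.0849e+00 -2.1317e+01 -9.0000e-04 -6.0000e-03] 156 0.036
pics/w7.png [ 1.03980e+00 -2.18159e+01 -4.00000e-04 -3.90000e-03] 154 0.052
pics/w8.png [ 9.42500e-01 -2.22215e+01  3.00000e-04 -3.60000e-03] 155 0.039
pics/w9.png [ 1.01240e+00 -2.23695e+01 -7.00000e-04 -9.10000e-03] 156 0.037
pics/w10.png [ 1.02140e+00 -2.22114e+01 -5.00000e-04 -1.20000e-02] 155 0.034
pics/w11.png [ 1.02470e+00 -2.22491e+01 -5.00000e-04 -1.20000e-03] 155 0.034
pics/w12.png [ 1.03280e+00 -2.22956e+01 -6.00000e-04  2.40000e-03] 155 0.043
```

```bash
python3 -m crank '0 0 -1.5 -0.002 0 0; 0 0 -1.5 -0.002 0 0; 0 0 -1 0 0 0;0 0 0 0 0 0'>/dev/null; python3 s.py; python3 -m crank '0 0 0 0 0 0; 0 0 0 0 0 0'>/dev/null; python3 s.py
```

```text
[ 488.32 -257.04   45.2 ] slope -0.0009 F [ 1.97 -4.81  1.34] T [-0.682 -0.351  0.081]
[ 488.33 -257.08   45.23] slope -0.0008 F [ 2.82 -6.38  2.16] T [-0.748 -0.365  0.074]
```

```bash
python3 -m crank '0.3 0.6 0 0 0 0; 0.2 0.4 0 0 0 0; 0 0 0 0 0 0'>/dev/null; python3 s.py; python3 -m crank '0 0 0 0 0 0; 0 0 0 0 0 0'>/dev/null; python3 s.py
```

```text
[ 488.24 -257.     45.16] slope 0.0018 F [ 3.69 -5.12  4.69] T [-0.794 -0.488  0.028]
[ 488.26 -256.99   45.16] slope 0.0017 F [ 3.18 -4.42  3.62] T [-0.782 -0.478  0.02 ]
```

```bash
python3 -m crank '0 0 0 0 0 0; 0 0 0 0 0 0;0 0 0 0 0 0; 0 0 0 0 0 0' 1 ; python3 s.py; python3 -m crank '0 0 -10 0 0 0; 0 0 -25 0 0 0;0 0 -40 0 0 0; 0 0 -50 0 0 0; 0 0 -50 0 0 0'; python3 -m crank '0 0 -50 0 0 0; 0 0 -25 0 0 0; 0 0 0 0 0 0;0 0 0 0 0 0'
python3 - <<'E'
from h import *
print(readout.get_state()["eef_pos"])
snap("wrist","pics/w13.png");snap("side","pics/s13.png");snap("top","pics/t13.png")
E
```

```text
time: 22.72
eef_pos: [0.4862, -0.2551, 0.0435]
tcp_rot: [0.995, 0.099, -0.001, -0.002]
contact_force: [0.1, 0.4, 0.9]
opening: 0.995
[ 486.19 -255.12   43.48] slope 0.007 F [0.08 0.4  0.87] T [-0.045 -0.048  0.02 ]
time: 23.35
eef_pos: [0.4866, -0.256, 0.2213]
tcp_rot: [0.995, 0.099, 0.0, -0.001]
contact_force: [0.7, -0.5, -0.1]
opening: 1.0
time: 23.85
eef_pos: [0.4862, -0.256, 0.2926]
tcp_rot: [0.995, 0.099, -0.001, -0.002]
contact_force: [-0.1, -0.2, -0.8]
opening: 0.999
[ 0.48621161 -0.25596603  0.29261238]
```

View pics/w13.png

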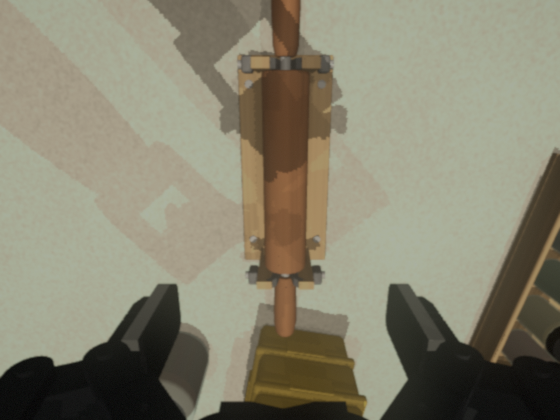

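View pics/s13.png

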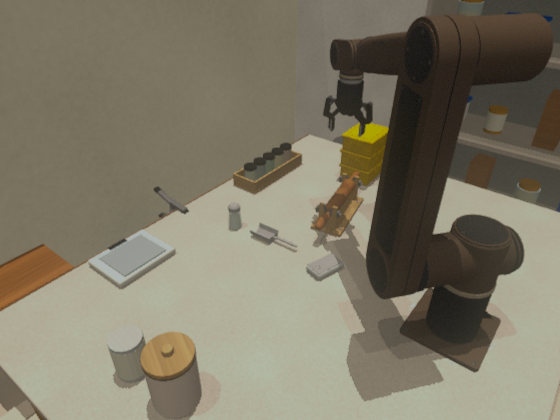

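Run:
```python
from h import *
plan([.4745,-.184,.115],.1982,n=4)
```

```text
[0.8, -17.9, 44.3] [-0.0015, 0.0006, -0.0]
[0.8, -18.0, 44.3] [-0.0015, 0.0006, -0.0]
[0.8, -18.1, 44.3] [-0.0015, 0.0006, -0.0]
[0.7, -18.1, 44.2] [-0.0015, 0.0006, -0.0]
```

```bash
python3 -m crank '0.8 -18 44 -0.0015 0.0006 0; 0.8 -18 44 -0.0015 0.0006 0; 0.8 -18 44 -0.0015 0.0006 0; 0.7 -18 44 -0.0015 0.0006 0; 0 0 0 0 0 0' -1 40 ; python3 -m crank '0 0 0 0 0 0; 0 0 0 0 0 0; 0 0 0 0 0 0; 0 0 0 0 0 0'; python3 s.py
python3 - <<'E'
from h import *
snap("wrist","pics/w14.png")
plan([.4745,-.184,.098],.1982,n=2)
E
```

```text
time: 24.62
eef_pos: [0.4722, -0.1821, 0.1131]
tcp_rot: [0.995, 0.1, -0.003, -0.002]
contact_force: [0.8, -0.0, 0.7]
opening: -0.003
time: 25.12
eef_pos: [0.4762, -0.1856, 0.119]
tcp_rot: [0.995, 0.099, 0.002, 0.002]
contact_force: [-0.6, 0.7, -0.8]
opening: -0.0
[ 476.24 -185.62  119.02] slope -0.0015 F [-0.61  0.66 -0.84] T [ 0.003  0.026 -0.01 ]
[-0.7, -0.9, 10.4] [0.0018, -0.0016, -0.0001]
[-0.6, -0.9, 10.4] [0.0018, -0.0016, -0.0001]
```

View pics/w14.png

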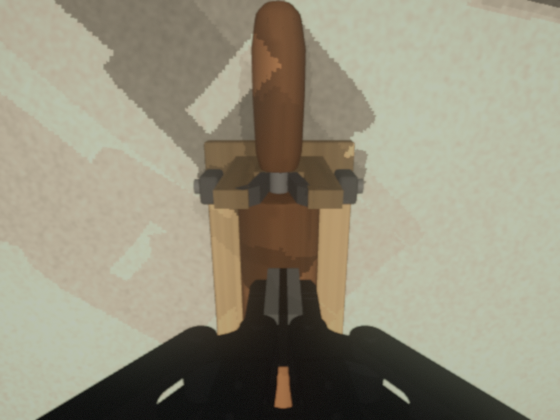

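```bash
python3 -m crank '-1 -0.9 11 0.0018 -0.0016 0; -1 -0.9 11 0.0018 -0.0016 0; 0 0 3 0 0 0; 0 0 0 0 0 0;0 0 0 0 0 0'>/dev/null; python3 s.py; python3 -m crank '0 0 1.5 0 0 0; 0 0 0 0 0 0; 0 0 0 0 0 0'>/dev/null; python3 s.py; python3 -m crank '0 0 1 0 0 0; 0 0 0 0 0 0; 0 0 0 0 0 0'>/dev/null; python3 s.py
```

```text
[ 473.72 -183.84   93.26] slope 0.003 F [-0.26 -0.32 -0.28] T [ 0.035  0.047 -0.009]
[ 473.57 -183.74   91.7 ] slope 0.0031 F [ 0.54  0.26 -0.53] T [-0.064 -0.072  0.009]
[ 473.61 -183.81   90.7 ] slope 0.0031 F [-0.23  0.2   0.87] T [-0.034 -0.031 -0.013]
```

```bash
python3 -m crank '0 0 1 0 0 0; 0 0 0 0 0 0; 0 0 0 0 0 0'>/dev/null; python3 s.py; python3 -m crank '0 0 1 0 0 0; 0 0 0 0 0 0; 0 0 0 0 0 0'>/dev/null; python3 s.py; python3 -m crank '0 0 0.7 0 0 0; 0 0 0 0 0 0; 0 0 0 0 0 0'>/dev/null; python3 s.py
```

```text
[ 473.96 -183.75   90.55] slope 0.0032 F [-0.97  0.98  4.6 ] T [0.228 0.164 0.03 ]
[ 474.32 -183.74   90.28] slope 0.0032 F [-0.83  2.42  8.87] T [ 0.433  0.259 -0.044]
[ 474.65 -183.71   90.17] slope 0.0032 F [-2.41  3.19 11.24] T [0.645 0.364 0.05 ]
```

```bash
python3 -m crank '0 0 -10 0 0 0; 0 0 -15 0 0 0; 0 0 0 0 0 0;0 0 0 0 0 0'>/dev/null
python3 - <<'E'
from h import *
print(readout.get_state()["eef_pos"])
plan([.503,-.331,.100],.1982,n=4)
E
```

```text
[ 0.47337763 -0.18372602  0.11279074]
[0.0, 37.6, 3.2] [-0.0002, 0.0002, -0.0]
[0.0, 37.6, 3.2] [-0.0002, 0.0002, -0.0]
[0.0, 37.6, 3.2] [-0.0002, 0.0002, -0.0]
[0.0, 37.6, 3.2] [-0.0002, 0.0002, -0.0]
```

```bash
python3 -m crank '0 37.6 1 0 0 0; 0 37.6 1 0 0 0; 0 37.6 4 0 0 0; 0 37.6 4 0 0 0; 0 0 0 0 0 0'>/dev/null; python3 -m crank '0 0 0 0 0 0;0 0 0 0 0 0; 0 0 0 0 0 0'>/dev/null; python3 s.py
python3 - <<'E'
from h import *
snap("wrist","pics/w15.png")
E
```

```text
[ 503.13 -330.25  102.86] slope 0.0035 F [-0.35  1.03  0.23] T [-0.022 -0.055  0.016]
```

View pics/w15.png

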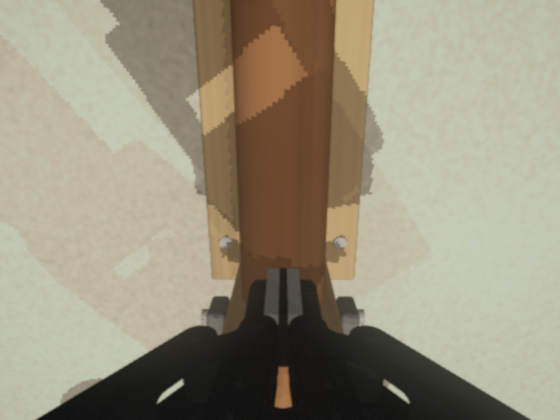

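Fingertips (col 283) sit over the barrel axis (col ~282); probe the −y end.

```bash
python3 -m crank '0 0 6 0 0 0; 0 0 4.5 0 0 0; 0 0 0 0 0 0;0 0 0 0 0 0'>/dev/null; python3 s.py; python3 -m crank '0 0 1 0 0 0; 0 0 0 0 0 0; 0 0 0 0 0 0'>/dev/null; python3 s.py; python3 -m crank '0 0 1 0 0 0; 0 0 0 0 0 0; 0 0 0 0 0 0'>/dev/null; python3 s.py
```

```text
[ 503.11 -331.18   92.17] slope 0.0035 F [ 0.54 -0.09 -0.15] T [ 0.005 -0.    -0.027]
[ 503.14 -331.21   91.35] slope 0.0032 F [ 0.19 -0.52 -0.14] T [-0.024 -0.002  0.062]
[ 503.29 -331.26   90.6 ] slope 0.0029 F [ 0.26 -0.4   2.52] T [0.062 0.006 0.03 ]
```

```bash
python3 -m crank '0 0 1 0 0 0; 0 0 0 0 0 0; 0 0 0 0 0 0'>/dev/null; python3 s.py; python3 -m crank '0 0 1 0 0 0; 0 0 0 0 0 0; 0 0 0 0 0 0'>/dev/null; python3 s.py
```

```text
[ 503.56 -331.34   90.26] slope 0.0027 F [-0.62  1.46  6.02] T [0.222 0.086 0.013]
[ 503.84 -331.34   90.17] slope 0.0027 F [-1.87  3.29  8.47] T [0.459 0.302 0.028]
```

```bash
python3 -m crank '0 0 -10 0 0 0; 0 0 -40 0 0 0; 0 -20 -60 0 0 0;0 -40 -60 0 0 0; 0 -40 -40 0 0 0'; python3 -m crank '0 0 0 0 0 0; 0 0 0 0 0 0'
python3 - <<'E'
from h import *
snap("wrist","pics/w16.png");snap("side","pics/s16.png")
a=cv2.imread("pics/w16.png");b=cv2.imread("pics/s16.png")
cv2.imwrite("pics/f16.png",np.vstack([cv2.resize(a,(400,300)),cv2.resize(b,(400,300))]))
E
```

```text
time: 31.85
eef_pos: [0.4847, -0.2384, 0.2923]
tcp_rot: [0.995, 0.098, 0.001, 0.001]
contact_force: [1.2, -0.0, 0.3]
opening: -0.002
time: 32.1
eef_pos: [0.4844, -0.2387, 0.2887]
tcp_rot: [0.995, 0.099, -0.001, -0.0]
contact_force: [0.3, -0.5, 0.2]
opening: 0.005
```

View pics/f16.png

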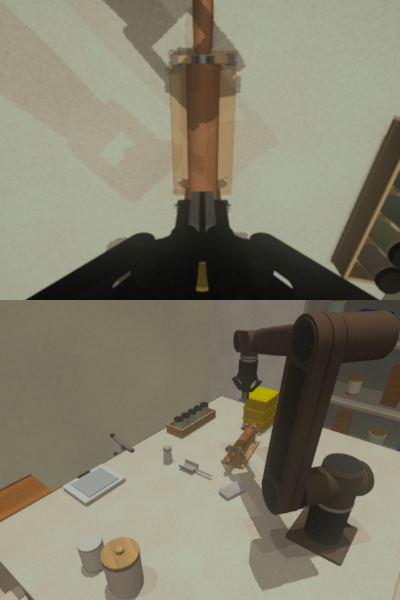

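The pin sits level in the rack between the uprights, the arm is clear, and the other items stand as they were.

```bash
python3 -c "
from plant import ctrl
print(ctrl.sign_off())"
```

```text
the job is handed in; nothing more can be done
None
```

The rolling pin is in its rack with both necks home, released, and the job is handed in. I signed off at about 32 s of the 64 s allowed.

I gripped the barrel at its middle and lowered both necks into the slots together. I pressed until the height stopped changing with about 23 N of arm push on top of the pin's weight. Then I unloaded, let go and backed off.

**Height and level:** after release I lightly touched the barrel top with shut fingers near each end, at most about 11 N. Both ends read 90.2 mm. That is level to about 0.1 mm and matches the 90 mm expected for a fully home pin with the rack flat on the shelf.

**Force limit:** the pin-on-rack contact force is not measured directly, so I could not check the 48 N limit. I judged it from the wrist force and stopped pressing once the height stalled.

**What disagreed:**
- The camera fits of the pin's tilt in the grip scattered by several milliradians, so I relied on the touch heights for level.
- The pin drifted about 1 mm along its length during the press. I steered most of that back.
- The rack-height fit came out at −0.6 mm, slightly below its possible range of 0 to 12 mm.

**Other items:** the last wrist and side pictures showed everything else on the shelf apparently where it was.

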